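Fit the return spring of a trough drain valve

ROBOT

A 6-joint arm with a two-finger parallel gripper is mounted at the origin on the work surface. World frame = base frame: x ahead of the robot, y to its left, z up, the work surface at z = 0. Lengths are in m, angles in rad, forces in N, time in s.
With the tool pointing down it reaches from about 0.35 to 0.975 m from the base axis. Payload 4.9 kg.
Tool frame: the origin (TCP) lies midway between the tips of the shut fingers; the grasp point (between the pads) lies 19 mm behind it; z points along the fingers, y is the direction in which the jaws open and shut (so a half turn about z gives the same grasp; the last joint's range is limited). The gripper opens to 85 mm and grips with 20 to 120 N. Pads are 22 mm wide; open, the fingers measure 114 mm over their backs; the gripper's body (76 mm by 85 mm) begins 54 mm behind the grasp point. The pads swing forward as they close: fully open they stand 13 mm farther back than shut.
Start: joints at [1.024, 0.053, 1.613, -0, 1.476, -0.119], TCP at [0.259, 0.569, 0.231] pointing down, gripper open.
Joint ranges: [-3.01, 3.01], [-1.01, 2.22], [0.06, 2.58], [-1.02, 4.17], [0.09, 2.62], [-3.14, 3.14]. Speed limits (rad/s): [2.57, 2.57, 3.14, 3.14, 3.14, 3.14].

INTERFACE

Orientations are given as a unit quaternion [w, x, y, z].
In Python, from plant import manip gives the robot as it stands. The module is installed in compiled form; this text tells all that it offers.
- The arm moves only by the tool move_arm, never from a script. Its argument "rows" is a list of rows, each an object of numbers: "tx", "ty", "tz": the shift along the tool's x, y, z in m; "ax", "ay", "az": the turn, a rotation vector about the tool's x, y, z in degrees; "jaw": the closure in counts, from 0 (fully open) to 255 (shut). In form: [{"tx": .., "ty": .., "tz": .., "ax": .., "ay": .., "az": .., "jaw": ..}, ...]. A call has 1 to 12 rows; each row shifts and turns the pose as measured when the row begins, along the tool's axes as they then stand; what a row does not reach is not made up. A row lasts 1/10 s, in which the tool goes at most 50 mm and 8.59 degrees, less where a joint would pass 70% of its speed; a pose out of reach is approached as far as the arm can. A call with a gripper value outside its range is refused whole. The fingers move at their own pace and stop on an object; the grip force is fixed at half the most. Time passes only in rows, so rows that do not move let the fingers close. It gives the time, the measured TCP pose, the force and the opening at its end, in the units of the state.
- manip.state(): the state, without advancing time (a new reading comes with each control period).
- manip.grab_frame(name): name is "side" or "top" or "wrist"; returns a dict with "color" (420x560x3 uint8, red, green, blue), "intrinsics" (3x3 intrinsics, pixels), "dist_coeffs" ([k1, k2, p1, p2, k3] as OpenCV has them; the pictures are not rectified), "R" (3x3) and "t" (3): a world point X has camera coordinates R X + t. Camera axes: x right, y down, z forward; pixel columns grow to the right and rows downward; lengths in m; the calibration is good to about 2 mm. A picture is of the moment at which its call begins. There is no depth.
- manip.job_done(): hands the job in, once; it reports no verdict.
The state is a dict: "time": time; "joint_pos": joint angles; "joint_vel": joint speeds; "joint_efforts": joint torques, N m; "tool_pos": TCP position; "tool_rot": TCP orientation; "contact_force": force on the tool from outside, world axes, zero at the start; "ft_torque": the same for the moment, N m; "gripper_width": opening from 0.0 (shut) to 1.0 (fully open).
Only numpy, scipy, OpenCV 4.12 (cv2) and the standard library are available. Lean on these libraries where they do the work, as an engineer would, in place of code of your own. Each camera call takes 0.05 s, during which the arm holds its last target.

TASK

Fit the good return spring (bright steel coil, green end grips) to the white drain-valve unit: first swing the red-handled blue lever fully closed against its stop, then put the spring's hook down through the hole in the lever until its grip sits on the grey rail, stretch the spring and drop its eye fully down over the steel post. Last, swing the yellow keeper shut over the post, and let go of everything. Leave the rusty old spring, the seedling pot and the white bottle where they stand.

Things in the scene. Friction and masses are not known exactly. Their poses are not given: they have to be found in the camera images.
- unit: White plastic drain-valve unit, 190 x 350 mm, fixed, deck 50 mm above the bench. Origin at bench level, z up. Spring line = its y axis: with the lever shut the hole is at y=-89, the post at y=+89 mm. Between them a grey rest rail, 20 mm wide, top 66 mm above the bench (y -69 to +33), carries the spring's grips. Black stop, top 76 mm, on the shut lever's +y side at x=-78 mm.
- lever (a joint): Angle of the blue valve lever about its upright pivot: 0 = closed against its stop (lever pointing along the unit's -x), up to 0.9 rad = open; opening swings the handle counter-clockwise seen from above, toward the unit's -y. Stays where left (about 0.12 N m of friction); turns freely by hand. The fitted spring also pulls it toward closed.
- lever_handle (a point): Red upright round handle peg at the lever's free end, 12 mm thick, rising 38 mm above the lever's top (top of peg 120 mm above the bench); this point is on its axis, 102 mm above the bench, 145 mm from the pivot.
- lever_pivot (a point): Axis of the lever's pivot, at the same height as lever_handle; unit frame x=+60, y=-89 mm.
- hole (a point): Centre of the round hole, 12 mm across, through the 8 mm thick, 22 mm wide blue lever, 60 mm from the pivot. This point is mid-thickness; the lever's top here is 4 mm higher, 78 mm above the bench, and 20 mm of free space lies below the lever. Its z axis is up.
- post_base (a point): Foot of the upright steel post, 10 mm thick, on its axis at the top of the grey shoulder (22 mm across) on which the eye comes to rest, 71.5 mm above the bench. The post rises 9 mm above this point.
- keeper (a joint): Angle of the yellow keeper bar about its upright pivot: 0 = shut (bar pointing along the unit's -x, 2.5 mm above the post's top), up to 1.6 rad = open, pointing along the unit's +y. Shutting turns it counter-clockwise seen from above. Stays where left (about 0.05 N m of friction).
- keeper_handle (a point): Black upright round peg at the keeper's free end, 12 mm thick, rising 33 mm above the bar's top (bar top 88, peg top 121 mm above the bench); this point is on its axis, 105 mm above the bench, 85 mm from the keeper pivot.
- keeper_pivot (a point): Axis of the keeper's pivot, at the same height as keeper_handle; unit frame x=+35, y=+89 mm.
- hook_grip (a point): Centre of the green grip block at the good spring's hook end: 26 mm along the spring, 14 wide, 30 tall. x axis runs from hook to eye, z up. Held by one grip, the spring bends up or down by up to 0.25 rad where the coil joins each grip. It starts straight on a grey cradle (top 34 x 106 mm, 40 mm above the bench), both grips on the top, hook and eye hanging past its ends.
- hook_tip (a point): Lower end of the hook's straight upright steel leg, 6 mm thick with a round tip; the leg's axis is 30 mm outward (-x) from the hook grip's centre and the tip 29 mm below that centre (14 mm below the grip's underside; 37 mm of leg in all). With the grip on the rail the tip is 22 mm below the hole's middle.
- eye_grip (a point): Centre of the green grip block at the eye end, same size as the other, 86 mm from it when unstretched. Pulling it away from the hook stretches the spring: about 1.2 N to start, then 0.25 N per mm, 55 mm at most; some 8 N and 26 mm when fitted. To clear the post the eye must be lifted about 12 mm; the hook's grip may stay down, as the spring bends.
- eye (a point): Centre of the spring's flat steel eye, a level ring, 16 mm clear inside, 26 mm outside, wire 5 mm thick; 30 mm outward (+x) from the eye grip's centre and 7 mm below it, 146 mm from the hook leg when unstretched. When fitted it lies 2.5 mm above post_base.
- old_center (a point): Centre of the rusty brown old spring with a broken eye, same size, on the other cradle. Leave alone. The two cradles swap places.
- pot: Black seedling pot, 60 mm across, 60 mm tall, with leaves above; origin at its underside. Leave alone.
- feed: White plastic bottle with green cap, 56 mm across, 130 mm tall; origin at its underside. Leave alone.
Things that resemble listed ones, but are neither listed nor needed, are in the scene too. What is shaped like the part that bears hook_grip but purple is not meant.

How it is judged:
On the way, in this order (a step that is already met when the one before it is completed fails the run):
1. the lever is closed against its stop (value of joint lever below 0.06 rad), for 0.2 s.
2. the hook is down through the lever's hole (horizontal distance between hook_tip and hole below 0.006 m and z of hook_tip in the frame of hole below -0.01 m), for 0.2 s.
3. the eye is down over the post, spring stretched (horizontal distance between eye and post_base below 0.006 m and z of eye in the frame of post_base below 0.006 m and distance between hook_grip and eye_grip above 0.102 m), for 0.2 s.
4. the keeper is shut over the post (value of joint keeper below 0.1 rad), for 0.2 s.
At the end, for the whole second after the job is handed in: Lever closed within 0.06 rad; hook tip 14 mm or more below the hole's middle, within 6 mm of its axis; eye's centre within 6 mm of the post's axis and at most 6 mm above the shoulder; spring stretched 16 mm or more; keeper within 0.1 rad of shut; all this stays so for a second (all of step 3 and value of joint lever below 0.06 rad and horizontal distance between hook_tip and hole below 0.006 m and z of hook_tip in the frame of hole below -0.014 m and value of joint keeper below 0.1 rad); the robot touches nothing.
It fails at once if the old spring is moved (distance of old_center from where it was at the start of the episode above 0.03 m).
It fails at once if the seedling pot is moved or tipped (distance of pot from where it was at the start of the episode above 0.03 m or angle between pot's own z axis and vertical above 0.4 rad).
It fails at once if the bottle is moved or tipped (distance of feed from where it was at the start of the episode above 0.03 m or angle between feed's own z axis and vertical above 0.4 rad).
It also fails if it takes over 72 s, if anything falls off the work surface, if the arm or the gripper's body presses on something with over 40 N, if the wrist force passes 120 N, or if a joint passes its speed limit or range.

## Working session

There is one attempt and no reset: what is moved stays moved. The work goes in short steps, Python scripts to look and compute and a tool call to move; the robot and the scene stay as the last step left them, time stands still between calls to the robot, and variables do not carry over. Pictures are saved under pics/ and viewed, and the job is handed in when it is done.

Besides the shell and the picture viewer there is one more tool, called after "Call:" by a JSON object that holds its "fn" and its "kwargs", one argument or row to a line. move_arm: Moves the arm, as the interface text tells. Its arguments: {"type":"object","properties":{"rows":{"type":"array"}},"required":["rows"]}

```bash
mkdir -p pics
cat > h.py <<'E'
import numpy as np, cv2
from plant import manip
from scipy.spatial.transform import Rotation as Ro
def grab(n,fn=None):
    f=manip.grab_frame(n)
    if fn: cv2.imwrite('pics/'+fn,cv2.cvtColor(f['color'],cv2.COLOR_RGB2BGR))
    return f
def ray(f,u,v):
    K=np.array(f['intrinsics']);d=np.array(f['dist_coeffs'])
    p=cv2.undistortPoints(np.array([[[u,v]]],float),K,d)[0,0]
    R=np.array(f['R']);t=np.array(f['t']).ravel()
    return -R.T@t, R.T@np.array([p[0],p[1],1.])
def onz(f,u,v,z):
    c,d=ray(f,u,v); return c+d*(z-c[2])/d[2]
def proj(f,X):
    R=np.array(f['R']);t=np.array(f['t']).ravel()
    p,_=cv2.projectPoints(np.array(X,float).reshape(-1,1,3),cv2.Rodrigues(R)[0],t,np.array(f['intrinsics']),np.array(f['dist_coeffs']))
    return p[:,0]
def tri(rs):
    A=np.zeros((3,3));b=np.zeros(3)
    for c,d in rs:
        d=d/np.linalg.norm(d);P=np.eye(3)-np.outer(d,d);A+=P;b+=P@c
    return np.linalg.solve(A,b)
E
python3 - <<'E'
from h import *
for n in ['side','top','wrist']:
    f=grab(n,n+'0.png'); R=np.array(f['R']);print(n,-R.T@np.array(f['t']).ravel(),R[2])
print(manip.state())
E
```

```text
side [ 0.28208984 -0.9677895   0.61304488] [ 0.23212655  0.83909602 -0.49197067]
top [ 0.2896763  -0.03104701  1.41133175] [ 0.19408444  0.00784978 -0.98095342]
wrist [0.19322933 0.59894603 0.37328413] [ 0.26133833 -0.12001462 -0.95775716]
{'time': 0.15, 'joint_pos': array([ 1.02398719e+00,  5.32368764e-02,  1.61397327e+00,  1.27019969e-05,
        1.47599364e+00, -1.18993639e-01]), 'joint_vel': array([ 0.00026921, -0.00314238, -0.00371012,  0.0025164 , -0.00175702,
       -0.00176713]), 'joint_efforts': array([-5.03659448e-04, -3.94238842e+01, -3.70722592e+01, -1.73824983e-04,
        4.63389239e-03,  1.74738688e-05]), 'tool_pos': array([0.25904304, 0.56826017, 0.23032898]), 'tool_rot': array([-2.69222737e-04,  2.12280723e-01,  9.77208394e-01, -7.59272275e-04]), 'contact_force': array([ 0.36442207, -1.13400172,  0.07109272]), 'ft_torque': array([ 0.00661302, -0.01057029, -0.00316957]), 'gripper_width': 1.0025719065055945}
```

View pics/top0.png

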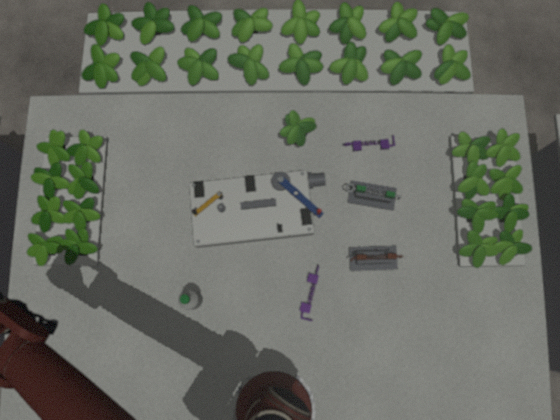

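View pics/side0.png

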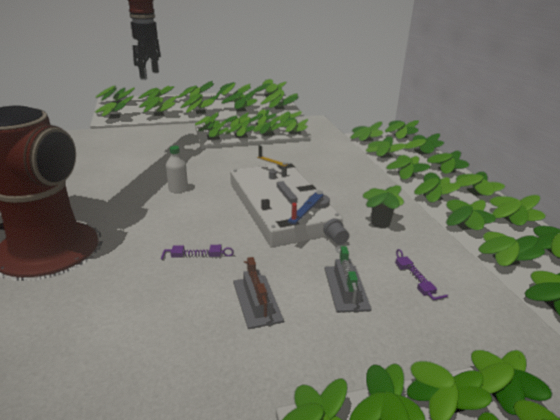

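View pics/wrist0.png

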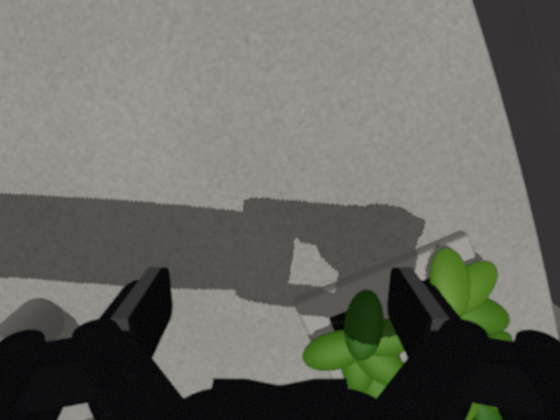

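Run:
```python
import cv2
a=cv2.imread('pics/top0.png')
cv2.imwrite('pics/topA.png',cv2.resize(a[165:250,180:330],None,fx=5.3,fy=5.3,interpolation=cv2.INTER_CUBIC))
cv2.imwrite('pics/topB.png',cv2.resize(a[170:275,335:410],None,fx=5.5,fy=5.5,interpolation=cv2.INTER_CUBIC))
b=cv2.imread('pics/side0.png')
cv2.imwrite('pics/sideA.png',cv2.resize(b[140:315,225:385],None,fx=3.4,fy=3.4,interpolation=cv2.INTER_CUBIC))
```

```text
(no output)
```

View pics/topA.png

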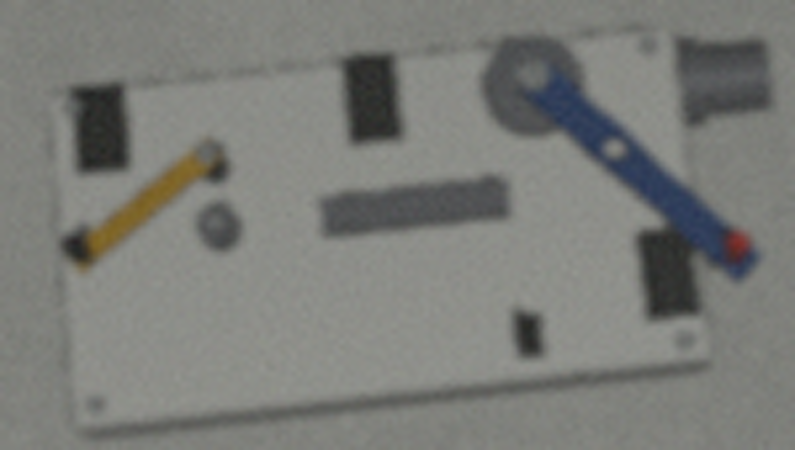

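View pics/topB.png

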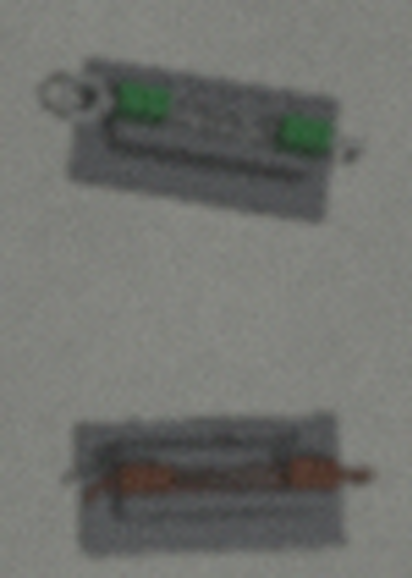

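View pics/sideA.png

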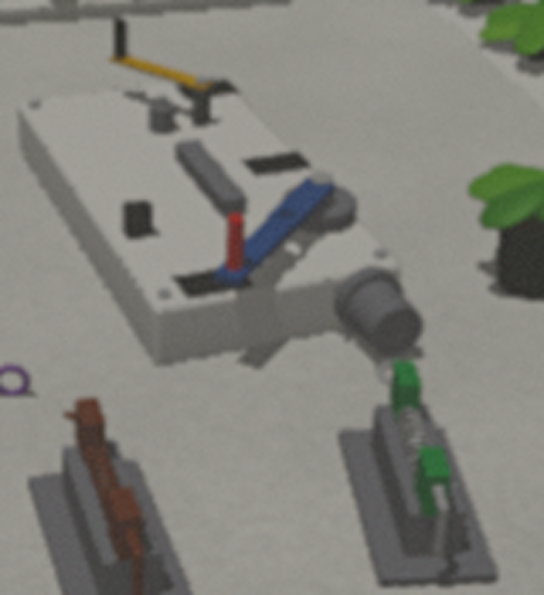

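```bash
cat >> h.py <<'E'
def fit2(P,Q): # unit P-> world Q
    P=np.array(P)[:,:2];Q=np.array(Q)[:,:2];pc=P.mean(0);qc=Q.mean(0)
    a=P-pc;b=Q-qc
    th=np.arctan2((a[:,0]*b[:,1]-a[:,1]*b[:,0]).sum(),(a*b).sum())
    c,s=np.cos(th),np.sin(th);R=np.array([[c,-s],[s,c]]);return th,qc-R@pc,(Q-(P@R.T+qc-R@pc))
E
python3 - <<'E'
from h import *
f=grab('top')
A=lambda p:(p[0]/5.3+180-.4,p[1]/5.3+165-.4)
B=lambda p:(p[0]/5.5+335-.4,p[1]/5.5+170-.4)
cor=[((55,95),(95,175)),((668,32),(95,-175)),((708,360),(-95,-175)),((82,430),(-95,175))]
P=[];Q=[]
for c,u in cor:
    P.append(np.array(u)/1000);Q.append(onz(f,*A(c),.05))
# rail corners
for c,u in [((320,198),(10,33)),((505,178),(10,-69)),((510,215),(-10,-69)),((324,236),(-10,33))]:
    P.append(np.array(u)/1000);Q.append(onz(f,*A(c),.066))
P.append(np.array((0,.089)));Q.append(onz(f,*A((220,224)),.078))
th,t,r=fit2(P,Q);print('unit',th,t);print((r*1000).round(1))
c,s=np.cos(th),np.sin(th)
U=lambda x,y:np.array([c*x-s*y,s*x+c*y])+t
print('pivot',U(.06,-.089),'hole meas',onz(f,*A((615,148)),.078),'handle top',onz(f,*A((738,241)),.12),'kp',U(.035,.089),'kh',onz(f,*A((75,238)),.121),'post',U(0,.089),'hole0',U(0,-.089))
for n,p,z in [('eyegrip',(145,101),.07),('hookgrip',(306,133),.07),('eye',(65,96),.048),('hook',(348,150),.07)]: print(n,onz(f,*B(p),z))
E
```

```text
unit 0.10900086074404107 [0.56802397 0.0646499 ]
[[-4.2 -2.9]
 [-7.1  6.9]
 [-1.   7.8]
 [-0.9 -3.7]
 [ 3.1 -1.6]
 [ 2.9  0.1]
 [ 2.5 -0.5]
 [ 2.1 -2. ]
 [ 2.5 -4.1]]
pivot [ 0.63734976 -0.0172948 ] hole meas [ 0.60212191 -0.06182259  0.078     ] handle top [ 0.54309143 -0.12389321  0.12      ] kp [0.59313438 0.15692919] kh [0.54479727 0.21826656 0.121     ] post [0.55834209 0.15312171] hole0 [ 0.57770585 -0.02382191]
eyegrip [ 0.61729198 -0.2491906   0.07      ]
hookgrip [ 0.60019599 -0.33279113  0.07      ]
eye [ 0.62538878 -0.21039298  0.048     ]
hook [ 0.59113325 -0.35440066  0.07      ]
```

```bash
cat >> h.py <<'E'
def plan(x,y,z,yaw):
    """yaw of tool y (deg). prints deltas in the tool frame and number of rows"""
    s=manip.state();p=s['tool_pos'];q=s['tool_rot'];R=Ro.from_quat([q[1],q[2],q[3],q[0]])
    a=np.radians(yaw);ty=np.array([np.cos(a),np.sin(a),0]);tz=np.array([0,0,-1.]);tx=np.cross(ty,tz)
    Rt=Ro.from_matrix(np.c_[tx,ty,tz])
    d=R.inv().apply(np.array([x,y,z])-p);w=(R.inv()*Rt).as_rotvec(degrees=True)
    print('t %.2f pos'%s['time'],p.round(4),'yaw %.2f'%np.degrees(np.arctan2(*R.as_matrix()[[1,0],1])),'F',s['contact_force'].round(1),'gw %.3f'%s['gripper_width'],'j',s['joint_pos'].round(2))
    n=max(np.linalg.norm(d)/.05,np.linalg.norm(w)/8.59)
    print('d mm',(d*1000).round(1),'rot',w.round(2),'rows %.1f'%n)
    return d,w
E
python3 - <<'E'
from h import *
for n in ['top','side','wrist']: 
  f=grab(n);print(np.array(f['intrinsics']).round(0).tolist(),np.array(f['dist_coeffs']).round(3))
plan(.52,-.03,.27,6)
E
```

```text
[[482.0, 0.0, 281.0], [0.0, 482.0, 209.0], [0.0, 0.0, 1.0]] [-0.093  0.     0.     0.     0.   ]
[[454.0, 0.0, 281.0], [0.0, 454.0, 205.0], [0.0, 0.0, 1.0]] [0.049 0.    0.    0.    0.   ]
[[374.0, 0.0, 279.0], [0.0, 374.0, 204.0], [0.0, 0.0, 1.0]] [-0.085  0.     0.     0.     0.   ]
t 0.35 pos [0.2592 0.5686 0.231 ] yaw 65.49 F [-0.7 -0.3 -0.1] gw 1.000 j [ 1.02  0.05  1.61 -0.    1.48 -0.12]
d mm [-485.6 -436.4  -38.8] rot [-3.000e-02  1.000e-02  5.949e+01] rows 13.1
```

Call:
{"fn": "move_arm", "kwargs": {
  "rows": [
    {"tx": -0.037, "ty": -0.033, "tz": -0.003},
    {"tx": -0.037, "ty": -0.033, "tz": -0.003},
    {"tx": -0.037, "ty": -0.033, "tz": -0.003},
    {"tx": -0.037, "ty": -0.033, "tz": -0.003},
    {"tx": -0.037, "ty": -0.033, "tz": -0.003},
    {"tx": -0.037, "ty": -0.033, "tz": -0.003},
    {"tx": -0.037, "ty": -0.033, "tz": -0.003},
    {"tx": -0.037, "ty": -0.033, "tz": -0.003},
    {"tx": -0.037, "ty": -0.033, "tz": -0.003},
    {"tx": -0.037, "ty": -0.033, "tz": -0.003},
    {"tx": -0.037, "ty": -0.033, "tz": -0.003},
    {"tx": -0.037, "ty": -0.033, "tz": -0.003}
  ]
}}

```text
schema error: expected keys tx, ty, tz, ax, ay, az, jaw
```

Call:
{"fn": "move_arm", "kwargs": {
  "rows": [
    {"az": 8.5},
    {"az": 8.5},
    {"az": 8.5},
    {"az": 8.5},
    {"az": 8.5},
    {"az": 8.5},
    {"az": 8.5}
  ]
}}

```text
schema error: expected keys tx, ty, tz, ax, ay, az, jaw
```

Run:
```python
from h import *
f=grab('wrist','w1.png')
plan(.52,-.03,.27,6)
```

```text
t 0.40 pos [0.2592 0.5686 0.2311] yaw 65.49 F [ 0.2 -0.3 -0.2] gw 1.002 j [ 1.02  0.05  1.61  0.    1.48 -0.12]
d mm [-485.6 -436.5  -38.8] rot [-2.000e-02  1.000e-02  5.949e+01] rows 13.1
```

View pics/w1.png

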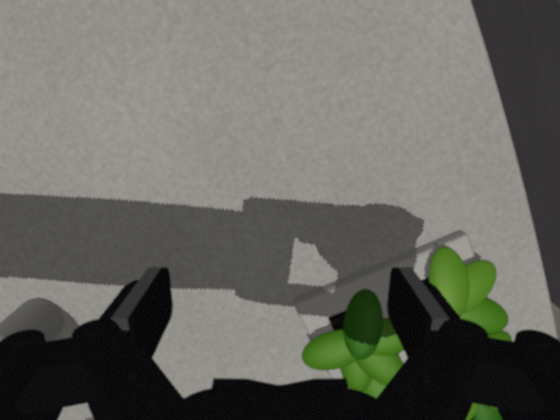

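Call:
{"fn": "move_arm", "kwargs": {
  "rows": [
    {"tx": -0.037, "ty": -0.033, "tz": -0.003, "ax": 0, "ay": 0, "az": 0, "jaw": 0},
    {"tx": -0.037, "ty": -0.033, "tz": -0.003, "ax": 0, "ay": 0, "az": 0, "jaw": 0},
    {"tx": -0.037, "ty": -0.033, "tz": -0.003, "ax": 0, "ay": 0, "az": 0, "jaw": 0},
    {"tx": -0.037, "ty": -0.033, "tz": -0.003, "ax": 0, "ay": 0, "az": 0, "jaw": 0},
    {"tx": -0.037, "ty": -0.033, "tz": -0.003, "ax": 0, "ay": 0, "az": 0, "jaw": 0},
    {"tx": -0.037, "ty": -0.033, "tz": -0.003, "ax": 0, "ay": 0, "az": 0, "jaw": 0},
    {"tx": -0.037, "ty": -0.033, "tz": -0.003, "ax": 0, "ay": 0, "az": 0, "jaw": 0},
    {"tx": -0.037, "ty": -0.033, "tz": -0.003, "ax": 0, "ay": 0, "az": 0, "jaw": 0},
    {"tx": -0.037, "ty": -0.033, "tz": -0.003, "ax": 0, "ay": 0, "az": 0, "jaw": 0},
    {"tx": -0.037, "ty": -0.033, "tz": -0.003, "ax": 0, "ay": 0, "az": 0, "jaw": 0},
    {"tx": -0.037, "ty": -0.033, "tz": -0.003, "ax": 0, "ay": 0, "az": 0, "jaw": 0},
    {"tx": -0.037, "ty": -0.033, "tz": -0.003, "ax": 0, "ay": 0, "az": 0, "jaw": 0}
  ]
}}

```text
time: 1.6
tool_pos: [0.5011, 0.0219, 0.2688]
tool_rot: [0.004, 0.206, 0.978, 0.001]
contact_force: [-0.6, -0.2, 0.1]
gripper_width: 1.0
```

Call:
{"fn": "move_arm", "kwargs": {
  "rows": [
    {"tx": 0, "ty": 0, "tz": 0, "ax": 0, "ay": 0, "az": 8.5, "jaw": 255},
    {"tx": 0, "ty": 0, "tz": 0, "ax": 0, "ay": 0, "az": 8.5, "jaw": 255},
    {"tx": 0, "ty": 0, "tz": 0, "ax": 0, "ay": 0, "az": 8.5, "jaw": 255},
    {"tx": 0, "ty": 0, "tz": 0, "ax": 0, "ay": 0, "az": 8.5, "jaw": 255},
    {"tx": 0, "ty": 0, "tz": 0, "ax": 0, "ay": 0, "az": 8.5, "jaw": 255},
    {"tx": 0, "ty": 0, "tz": 0, "ax": 0, "ay": 0, "az": 8.5, "jaw": 255},
    {"tx": 0, "ty": 0, "tz": 0, "ax": 0, "ay": 0, "az": 8.5, "jaw": 255}
  ]
}}

```text
time: 2.3
tool_pos: [0.5034, 0.0135, 0.27]
tool_rot: [0.004, 0.671, 0.742, 0.003]
contact_force: [0.5, 0.4, -0.6]
gripper_width: 0.002
```

Run:
```python
from h import *
f=grab('wrist','w2.png')
plan(.52,-.03,.27,6)
```

```text
t 2.35 pos [0.5034 0.0135 0.27  ] yaw 5.55 F [-0.2  0.3  0.2] gw 0.003 j [-0.12 -0.27  1.85  0.    1.56 -0.22]
d mm [-44.9  12.3   0.2] rot [ 0.54  0.09 -0.45] rows 0.9
```

View pics/w2.png

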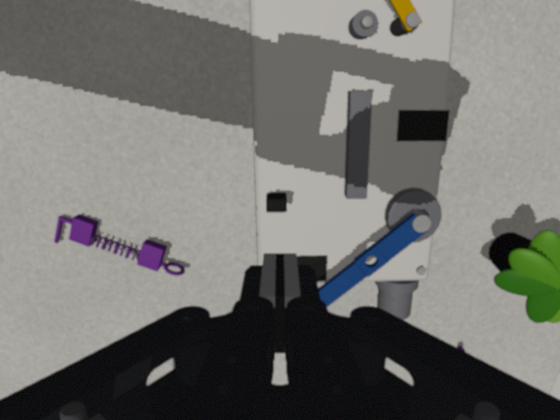

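Run:
```python
import cv2
a=cv2.imread('pics/w2.png')
cv2.imwrite('pics/w2a.png',cv2.resize(a[0:150,320:470],None,fx=4,fy=4,interpolation=cv2.INTER_CUBIC))
cv2.imwrite('pics/w2b.png',cv2.resize(a[150:300,320:470],None,fx=4,fy=4,interpolation=cv2.INTER_CUBIC))
```

```text
(no output)
```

View pics/w2a.png

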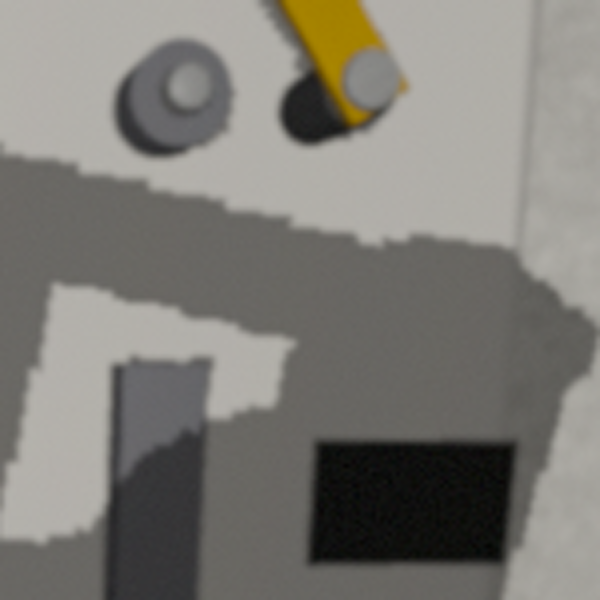

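View pics/w2b.png

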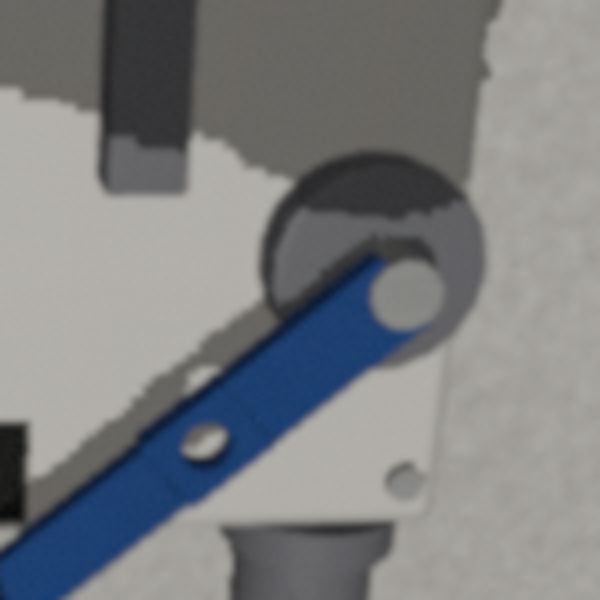

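Run:
```python
from h import *
f=grab('wrist')
a=lambda p:(p[0]/4+320-.4,p[1]/4-.4)
b=lambda p:(p[0]/4+320-.4,p[1]/4+150-.4)
sh=onz(f,*a((180,94)),.0715);po=onz(f,*a((188,85)),.0805)
r=[onz(f,*a((121,361)),.066),onz(f,*a((212,358)),.066),onz(f,*b((188,193)),.066),onz(f,*b((108,193)),.066)]
P=[(0,.089),(0,.089),(-.01,.033),(.01,.033),(.01,-.069),(-.01,-.069)]
Q=[sh,po]+r
th,t,e=fit2(P,Q);print(th,t,(e*1000).round(1))
c,s=np.cos(th),np.sin(th)
U=lambda x,y:np.array([c*x-s*y,s*x+c*y])+t
print('sh',sh,'po',po)
print('pivot',U(.06,-.089),'meas',onz(f,*b((407,294)),.088),onz(f,*b((407,294)),.082))
print('hole',onz(f,*b((204,441)),.078),'hole0',U(0,-.089),'handle0',U(-.085,-.089))
print('kp',U(.035,.089),onz(f,*a((371,79)),.093),'post',U(0,.089))
h=onz(f,*b((204,441)),.078)[:2]-U(.06,-.089);print(np.linalg.norm(h),'lever ang',np.arctan2(h[1],h[0])%(2*np.pi)-np.pi-th)
```

```text
0.11399693664128875 [0.57555462 0.06393047] [[ 0.2 -0.7]
 [-0.3 -0.4]
 [-0.1 -0.3]
 [ 0.5  0.3]
 [-0.3  0.4]
 [ 0.   0.8]]
sh [0.56559346 0.15165944 0.0715    ] po [0.56516747 0.15190659 0.0805    ]
pivot [ 0.64528895 -0.01766686] meas [ 0.64283483 -0.01672405  0.088     ] [ 0.64554898 -0.01863525  0.082     ]
hole [ 0.60439195 -0.06268964  0.078     ] hole0 [ 0.58567839 -0.02449187] handle0 [ 0.50123009 -0.03416064]
kp [0.60020368 0.15633406] [0.59940933 0.15526081 0.093     ] post [0.56543085 0.1523528 ]
0.06082446177090629 lever ang 0.7193833737645532
```

Run:
```python
from h import *
plan(.556,-.160,.15,6.5)
```

```text
t 2.40 pos [0.5034 0.0136 0.2699] yaw 6.14 F [-0.5  0.3 -0.5] gw 0.002 j [-0.12 -0.27  1.85  0.    1.56 -0.23]
d mm [-178.    32.6  120.5] rot [ 0.54  0.09 -0.36] rows 4.3
```

Call:
{"fn": "move_arm", "kwargs": {
  "rows": [
    {"tx": -0.044, "ty": 0.008, "tz": 0.0, "ax": 0.5, "ay": 0, "az": -0.4, "jaw": 255},
    {"tx": -0.044, "ty": 0.008, "tz": 0.02, "ax": 0, "ay": 0, "az": 0, "jaw": 255},
    {"tx": -0.045, "ty": 0.008, "tz": 0.02, "ax": 0, "ay": 0, "az": 0, "jaw": 255},
    {"tx": -0.045, "ty": 0.008, "tz": 0.02, "ax": 0, "ay": 0, "az": 0, "jaw": 255},
    {"tx": 0, "ty": 0, "tz": 0.03, "ax": 0, "ay": 0, "az": 0, "jaw": 255},
    {"tx": 0, "ty": 0, "tz": 0.03, "ax": 0, "ay": 0, "az": 0, "jaw": 255},
    {"tx": 0, "ty": 0, "tz": 0.0, "ax": 0, "ay": 0, "az": 0, "jaw": 255}
  ]
}}

```text
time: 3.1
tool_pos: [0.5609, -0.1656, 0.1505]
tool_rot: [0.004, 0.655, 0.756, 0.002]
contact_force: [0.1, -0.1, -0.4]
gripper_width: 0.0
```

Run:
```python
from h import *
plan(.556,-.160,.094,6.5)
f=grab('wrist','w3.png')
```

```text
t 3.10 pos [ 0.5609 -0.1656  0.1505] yaw 8.20 F [ 0.1 -0.1 -0.4] gw 0.000 j [-0.41  0.01  1.79  0.    1.33 -0.56]
d mm [ 6.4 -4.5 56.4] rot [0.49 0.23 1.7 ] rows 1.1
```

View pics/w3.png

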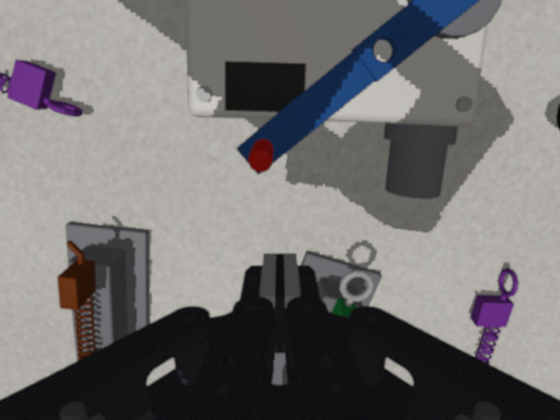

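Call:
{"fn": "move_arm", "kwargs": {
  "rows": [
    {"tx": 0.004, "ty": -0.006, "tz": 0.03, "ax": 0.5, "ay": 0.2, "az": 1.7, "jaw": 255},
    {"tx": 0, "ty": 0, "tz": 0.027, "ax": 0, "ay": 0, "az": 0, "jaw": 255},
    {"tx": 0.01, "ty": -0.005, "tz": 0.0, "ax": 0, "ay": 0, "az": 0, "jaw": 255},
    {"tx": 0.01, "ty": -0.006, "tz": 0.0, "ax": 0, "ay": 0, "az": 0, "jaw": 255},
    {"tx": 0.01, "ty": -0.007, "tz": 0.0, "ax": 0, "ay": 0, "az": 0, "jaw": 255},
    {"tx": 0.01, "ty": -0.007, "tz": 0.0, "ax": 0, "ay": 0, "az": 0, "jaw": 255}
  ]
}}

```text
time: 3.75
tool_pos: [0.5324, -0.126, 0.1086]
tool_rot: [0.012, 0.663, 0.749, 0.003]
contact_force: [-0.2, -2.3, -0.6]
gripper_width: 0.003
```

Run:
```python
from h import *
plan(.504,-.051,.094,6.5)
f=grab('wrist','w4.png')
```

```text
t 3.75 pos [ 0.5324 -0.126   0.1086] yaw 6.98 F [-0.2 -2.3 -0.6] gw 0.003 j [-0.37 -0.04  1.92 -0.    1.24 -0.49]
d mm [ 78.1 -19.4  13.1] rot [1.18 0.78 0.47] rows 1.6
```

View pics/w4.png

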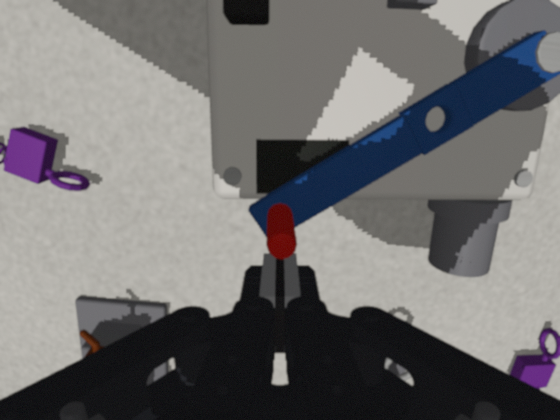

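Call:
{"fn": "move_arm", "kwargs": {
  "rows": [
    {"tx": 0.012, "ty": -0.006, "tz": 0.006, "ax": 1, "ay": 0.7, "az": 0, "jaw": 255},
    {"tx": 0.013, "ty": -0.005, "tz": 0.005, "ax": 0, "ay": 0, "az": 0, "jaw": 255},
    {"tx": 0.013, "ty": -0.004, "tz": 0.002, "ax": 0, "ay": 0, "az": 0, "jaw": 255},
    {"tx": 0.013, "ty": -0.003, "tz": 0.0, "ax": 0, "ay": 0, "az": 0, "jaw": 255},
    {"tx": 0.013, "ty": -0.001, "tz": 0.0, "ax": 0, "ay": 0, "az": 0, "jaw": 255},
    {"tx": 0.0, "ty": 0, "tz": 0.0, "ax": 0, "ay": 0, "az": 0, "jaw": 255}
  ]
}}

```text
time: 4.4
tool_pos: [0.5033, -0.0574, 0.0966]
tool_rot: [0.002, 0.662, 0.749, 0.002]
contact_force: [-0.3, -0.4, -0.6]
gripper_width: 0.002
```

Run:
```python
from h import *
plan(.504,-.051,.094,6.5)
f=grab('wrist','w5.png')
```

```text
t 4.40 pos [ 0.5033 -0.0574  0.0966] yaw 7.09 F [-0.3 -0.4 -0.6] gw 0.002 j [-0.26 -0.11  2.01  0.    1.24 -0.39]
d mm [6.3 1.4 2.6] rot [0.3  0.02 0.59] rows 0.1
```

View pics/w5.png

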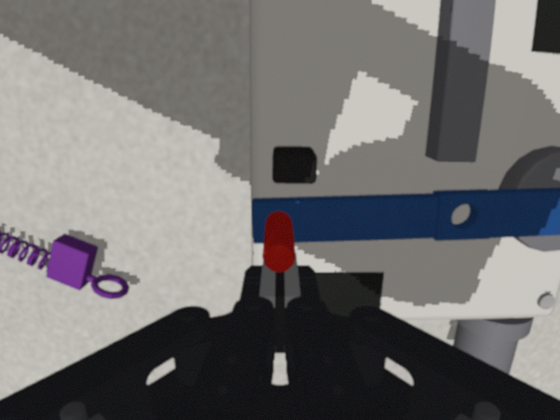

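Call:
{"fn": "move_arm", "kwargs": {
  "rows": [
    {"tx": 0.005, "ty": 0, "tz": 0.0, "ax": 0, "ay": 0, "az": 0.5, "jaw": 255},
    {"tx": 0.005, "ty": 0, "tz": 0.0, "ax": 0, "ay": 0, "az": 0, "jaw": 255},
    {"tx": 0.004, "ty": 0, "tz": 0.0, "ax": 0, "ay": 0, "az": 0, "jaw": 255},
    {"tx": 0.0, "ty": 0, "tz": 0.0, "ax": 0, "ay": 0, "az": 0, "jaw": 255}
  ]
}}

```text
time: 4.85
tool_pos: [0.5029, -0.0522, 0.0969]
tool_rot: [0.01, 0.665, 0.746, -0.006]
contact_force: [1.0, 0.7, -0.3]
gripper_width: 0.001
```

Run:
```python
from h import *
plan(.504,-.051,.094,6.5)
f=grab('wrist','w6.png')
```

```text
t 4.85 pos [ 0.5029 -0.0522  0.0969] yaw 6.56 F [ 1.   0.7 -0.3] gw 0.001 j [-0.24 -0.12  2.01 -0.02  1.23 -0.35]
d mm [1.1 1.2 2.9] rot [0.26 1.27 0.05] rows 0.2
```

View pics/w6.png

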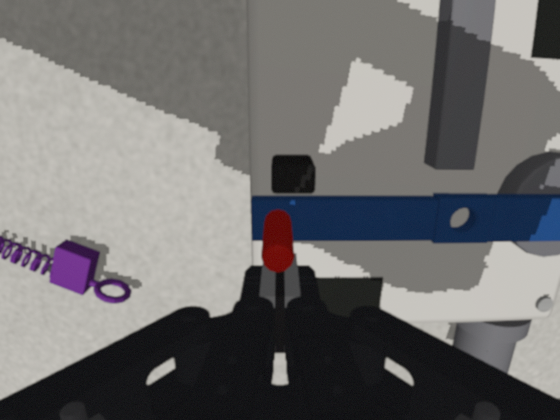

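Run:
```python
from h import *
f=grab('wrist')
print(onz(f,459,217,.078))
# top edge line of lever, y pixel at x=260 and 425
for p in [(260,197),(425,195),(260,241),(425,242)]: print(onz(f,*p,.078 if 0 else .082))
```

```text
[ 0.58525146 -0.02416559  0.078     ]
[ 0.49221341 -0.02388135  0.082     ]
[ 0.56463219 -0.01458504  0.082     ]
[ 0.49428924 -0.04468725  0.082     ]
[ 0.5700473  -0.03677805  0.082     ]
```

Call:
{"fn": "move_arm", "kwargs": {
  "rows": [
    {"tx": 0.012, "ty": 0, "tz": 0.0, "ax": 0, "ay": -1.2, "az": 0, "jaw": 255},
    {"tx": 0.015, "ty": 0, "tz": 0.0, "ax": 0, "ay": 0, "az": 0, "jaw": 255}
  ]
}}

```text
time: 5.15
tool_pos: [0.503, -0.0508, 0.0984]
tool_rot: [0.042, 0.662, 0.747, -0.034]
contact_force: [5.2, -70.4, -12.5]
gripper_width: 0.001
```

Run:
```python
from h import *
plan(.504,-.051,.094,6.5)
```

```text
t 5.15 pos [ 0.503  -0.0508  0.0984] yaw 6.89 F [  5.2 -70.4 -12.5] gw 0.001 j [-0.19 -0.13  2.02 -0.11  1.21 -0.28]
d mm [0.2 0.9 4.4] rot [0.25 6.18 0.37] rows 0.7
```

Call:
{"fn": "move_arm", "kwargs": {
  "rows": [
    {"tx": -0.02, "ty": 0, "tz": 0.0, "ax": 0, "ay": 6, "az": 0, "jaw": 255},
    {"tx": -0.03, "ty": 0, "tz": -0.01, "ax": 0, "ay": 0, "az": 0, "jaw": 255},
    {"tx": -0.03, "ty": 0.0, "tz": -0.04, "ax": 0, "ay": 0, "az": 8.5, "jaw": 0},
    {"tx": -0.02, "ty": 0.0, "tz": -0.04, "ax": 0, "ay": 0, "az": 8.5, "jaw": 0},
    {"tx": 0, "ty": 0, "tz": -0.04, "ax": 0, "ay": 0, "az": 8.5, "jaw": 0},
    {"tx": 0, "ty": 0, "tz": -0.04, "ax": 0, "ay": 0, "az": 8.5, "jaw": 0},
    {"tx": 0, "ty": 0, "tz": 0, "ax": 0, "ay": 0, "az": 8.5, "jaw": 0},
    {"tx": 0, "ty": 0, "tz": 0, "ax": 0, "ay": 0, "az": 8.5, "jaw": 0},
    {"tx": 0, "ty": 0, "tz": 0, "ax": 0, "ay": 0, "az": 8.5, "jaw": 0},
    {"tx": 0, "ty": 0, "tz": 0, "ax": 0, "ay": 0, "az": 8.5, "jaw": 0},
    {"tx": 0, "ty": 0, "tz": 0, "ax": 0, "ay": 0, "az": 8.5, "jaw": 0},
    {"tx": 0, "ty": 0, "tz": 0, "ax": 0, "ay": 0, "az": 8.5, "jaw": 0}
  ]
}}

```text
time: 6.35
tool_pos: [0.5131, -0.1527, 0.2786]
tool_rot: [-0.003, 0.995, 0.096, 0.004]
contact_force: [0.6, -0.6, -0.5]
gripper_width: 1.002
```

Call:
{"fn": "move_arm", "kwargs": {
  "rows": [
    {"tx": 0, "ty": 0, "tz": 0, "ax": 0, "ay": 0, "az": 8.5, "jaw": 0},
    {"tx": 0, "ty": 0, "tz": 0, "ax": 0, "ay": 0, "az": 8.5, "jaw": 0},
    {"tx": 0, "ty": 0, "tz": 0, "ax": 0, "ay": 0, "az": 8.5, "jaw": 0},
    {"tx": 0, "ty": 0, "tz": 0, "ax": 0, "ay": 0, "az": 8.5, "jaw": 0},
    {"tx": 0, "ty": 0, "tz": 0, "ax": 0, "ay": 0, "az": 8.5, "jaw": 0},
    {"tx": 0, "ty": 0, "tz": 0, "ax": 0, "ay": 0, "az": 8.5, "jaw": 0},
    {"tx": 0, "ty": 0, "tz": 0, "ax": 0, "ay": 0, "az": 8.5, "jaw": 0},
    {"tx": 0, "ty": 0, "tz": 0, "ax": 0, "ay": 0, "az": 8.5, "jaw": 0},
    {"tx": 0, "ty": 0, "tz": 0, "ax": 0, "ay": 0, "az": 8.5, "jaw": 0},
    {"tx": 0, "ty": 0, "tz": 0, "ax": 0, "ay": 0, "az": 8.5, "jaw": 0},
    {"tx": 0, "ty": 0, "tz": 0, "ax": 0, "ay": 0, "az": 8.5, "jaw": 0},
    {"tx": 0, "ty": 0, "tz": 0, "ax": 0, "ay": 0, "az": 8.5, "jaw": 0}
  ]
}}

```text
time: 7.55
tool_pos: [0.5149, -0.1458, 0.2773]
tool_rot: [0.011, -0.694, 0.72, 0.006]
contact_force: [-0.0, -0.7, -0.1]
gripper_width: 1.004
```

Run:
```python
from h import *
plan(.605,-.28,.26,166.7)
```

```text
t 7.55 pos [ 0.5149 -0.1458  0.2773] yaw 177.91 F [-0.  -0.7 -0.1] gw 1.004 j [-0.43 -0.19  1.77  0.02  1.57  2.75]
d mm [131.2 -94.8  14.8] rot [-0.24  1.38 11.21] rows 3.3
```

Call:
{"fn": "move_arm", "kwargs": {
  "rows": [
    {"tx": 0.04, "ty": -0.03, "tz": 0, "ax": 0, "ay": 1.4, "az": 0, "jaw": 0},
    {"tx": 0.04, "ty": -0.03, "tz": 0, "ax": 0, "ay": 0, "az": 0, "jaw": 0},
    {"tx": 0.04, "ty": -0.03, "tz": 0, "ax": 0, "ay": 0, "az": 6, "jaw": 0},
    {"tx": 0.012, "ty": -0.006, "tz": 0.01, "ax": 0, "ay": 0, "az": 5, "jaw": 0},
    {"tx": 0, "ty": 0, "tz": 0, "ax": 0, "ay": 0, "az": 0, "jaw": 0}
  ]
}}

```text
time: 8.05
tool_pos: [0.608, -0.2824, 0.2639]
tool_rot: [0.004, -0.619, 0.785, 0.0]
contact_force: [-1.6, 0.2, -0.4]
gripper_width: 1.002
```

Run:
```python
from h import *
plan(.605,-.28,.26,166.7)
f=grab('wrist','w7.png')
```

```text
t 8.05 pos [ 0.608  -0.2824  0.2639] yaw 166.54 F [-1.6  0.2 -0.4] gw 1.002 j [-0.55  0.14  1.47  0.01  1.53  2.83]
d mm [-1.6  3.5  3.9] rot [-0.27  0.41 -0.16] rows 0.1
```

View pics/w7.png

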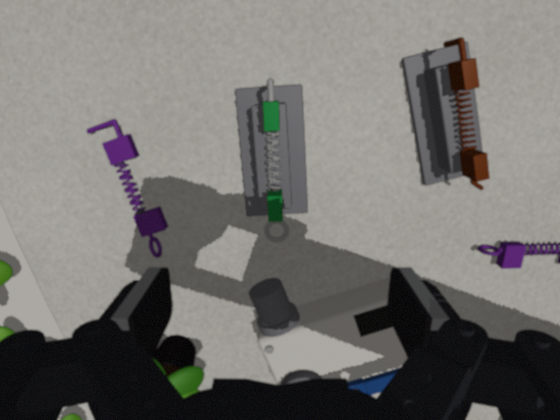

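Run:
```python
import cv2
a=cv2.imread('pics/w7.png')
cv2.imwrite('pics/w7a.png',cv2.resize(a[70:250,210:330],None,fx=3.3*1.0,fy=3.3,interpolation=cv2.INTER_CUBIC))
```

```text
(no output)
```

View pics/w7a.png

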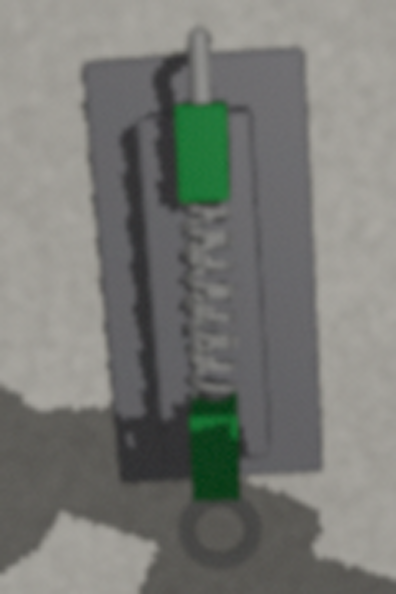

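Run:
```python
from h import *
f=grab('wrist')
g=f['color'].astype(int)
m=((g[...,1]>1.5*g[...,0])&(g[...,1]>1.5*g[...,2])&(g[...,1]>30)).astype(np.uint8)
m[:80]=0;m[230:]=0;m[:,:240]=0;m[:,310:]=0
n,l,s,c=cv2.connectedComponentsWithStats(m);
for i in range(1,n):
  if s[i,4]>50: print(s[i],c[i])
```

```text
[263 101  17  30 465] [270.89032258 115.31182796]
[267 190  16  31 413] [274.56416465 204.90556901]
```

Run:
```python
from h import *
f=grab('wrist')
a=lambda p:(p[0]/3.3+210-.35,p[1]/3.3+70-.35)
R=np.array(f['R']);print('cam',-R.T@np.array(f['t']).ravel())
hg=onz(f,*a((202,153)),.07);ey=onz(f,*a((219,532)),.0505)
d=ey-hg;print(hg,ey,np.hypot(*d[:2]),np.degrees(np.arctan2(d[1],d[0])))
for p in [(176,104),(229,103),(231,202),(179,204)]: print(onz(f,*a(p),.07))
plan(hg[0],hg[1],.15,166.7)
```

```text
cam [ 0.59079223 -0.35305161  0.4086184 ]
[ 0.60572803 -0.33292751  0.07      ] [ 0.62848361 -0.21843089  0.0505    ] 0.11673599388631949 78.75924794030867
[ 0.6094667  -0.34703266  0.07      ]
[ 0.59565473 -0.34405158  0.07      ]
[ 0.60111779 -0.31838657  0.07      ]
[ 0.61501407 -0.32108678  0.07      ]
t 8.20 pos [ 0.608  -0.2805  0.2668] yaw 166.75 F [0.1 0.3 0.3] gw 1.001 j [-0.55  0.13  1.47  0.01  1.53  2.83]
d mm [ 52.2  -8.9 116.6] rot [-0.47  0.33  0.06] rows 2.6
```

Run:
```python
from h import *
plan(.6055,-.3328,.11,168.7)
```

```text
t 8.20 pos [ 0.608  -0.2805  0.2668] yaw 166.75 F [0.1 0.3 0.3] gw 1.001 j [-0.55  0.13  1.47  0.01  1.53  2.83]
d mm [ 52.3  -8.3 156.6] rot [-0.48  0.33 -1.94] rows 3.3
```

Call:
{"fn": "move_arm", "kwargs": {
  "rows": [
    {"tx": 0.013, "ty": -0.002, "tz": 0.04, "ax": -0.5, "ay": 0.3, "az": -1.9, "jaw": 60},
    {"tx": 0.013, "ty": -0.002, "tz": 0.04, "ax": 0, "ay": 0, "az": 0, "jaw": 60},
    {"tx": 0.013, "ty": -0.002, "tz": 0.04, "ax": 0, "ay": 0, "az": 0, "jaw": 60},
    {"tx": 0.013, "ty": -0.002, "tz": 0.036, "ax": 0, "ay": 0, "az": 0, "jaw": 60},
    {"tx": 0, "ty": 0, "tz": 0, "ax": 0, "ay": 0, "az": 0, "jaw": 60}
  ]
}}

```text
time: 8.7
tool_pos: [0.6095, -0.3287, 0.1172]
tool_rot: [0.004, -0.639, 0.769, -0.006]
contact_force: [-0.8, 0.8, -0.7]
gripper_width: 0.766
```

Run:
```python
from h import *
plan(.6055,-.3328,.043,168.7)
f=grab('wrist','w8.png')
```

```text
t 8.70 pos [ 0.6095 -0.3287  0.1172] yaw 169.51 F [-0.8  0.8 -0.7] gw 0.766 j [-0.6   0.29  1.55  0.    1.29  2.72]
d mm [ 4.6  4.2 74.2] rot [-0.81 -0.12  0.81] rows 1.5
```

View pics/w8.png

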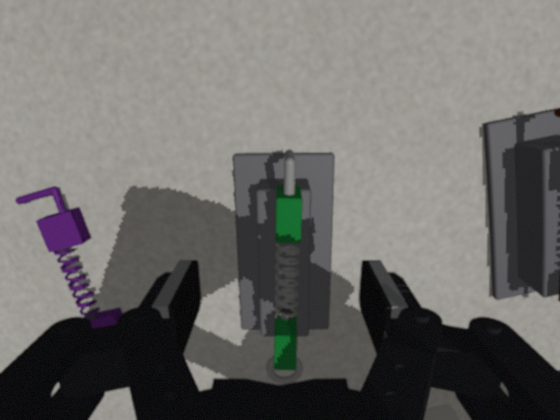

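Run:
```python
from h import *
f=grab('wrist')
a=np.radians(78.7);u=np.array([np.cos(a),np.sin(a),0]);v=np.array([-u[1],u[0],0]);h=np.array([.6055,-.3328,.07])
print(proj(f,[h+i*.013*u+j*.007*v for i,j in [(-1,-1),(-1,1),(1,1),(1,-1)]]).round(0), proj(f,[h-.03*u+[0,0,-.005], h+.116*u-[0,0,.0195]]).round(0))
a=cv2.imread('pics/w8.png');cv2.imwrite('pics/w8a.png',cv2.resize(a[140:390,220:350],None,fx=2.4,fy=2.4,interpolation=cv2.INTER_CUBIC))
```

```text
[[279. 198.]
 [305. 199.]
 [303. 243.]
 [278. 243.]] [[293. 166.]
 [287. 368.]]
```

View pics/w8a.png

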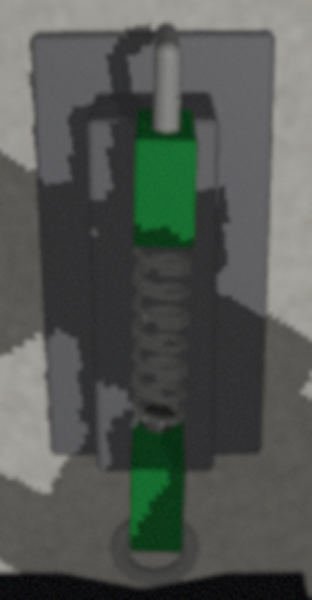

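Run:
```python
from h import *
plan(.607,-.3325,.043,168.7)
```

```text
t 8.80 pos [ 0.6128 -0.3296  0.1237] yaw 169.55 F [ 0.2 -0.9  0.6] gw 0.763 j [-0.6   0.28  1.54  0.    1.3   2.72]
d mm [ 3.4  7.1 80.6] rot [-1.32 -0.31  0.85] rows 1.6
```

```bash
cat >> h.py <<'E'
def crop(f,fn,x0,x1,y0,y1,k):
    cv2.imwrite('pics/'+fn,cv2.resize(cv2.cvtColor(f['color'],cv2.COLOR_RGB2BGR)[y0:y1,x0:x1],None,fx=k,fy=k,interpolation=cv2.INTER_CUBIC))
E
python3 - <<'E'
from h import *
f=grab('wrist')
crop(f,'w9a.png',220,350,140,390,2.4)
a=np.radians(78.7);u=np.array([np.cos(a),np.sin(a),0]);v=np.array([-u[1],u[0],0]);h=np.array([.6055,-.3328,.07])
print(2.4*(proj(f,[h+i*.013*u+j*.007*v for i,j in [(-1,-1),(-1,1),(1,1),(1,-1)]]+[h-.03*u+[0,0,-.005], h+.116*u-[0,0,.0195]])-[220,140]).round(0))
plan(.6055,-.3328,.043,168.7)
E
```

```text
[[151.2 139.2]
 [211.2 139.2]
 [208.8 244.8]
 [148.8 244.8]
 [182.4  62.4]
 [168.  542.4]]
t 8.85 pos [ 0.6139 -0.3303  0.1256] yaw 169.56 F [ 1.7  0.  -0.1] gw 0.762 j [-0.6   0.28  1.54  0.    1.3   2.72]
d mm [ 3.4  9.9 82.4] rot [-1.5  -0.4   0.85] rows 1.7
```

View pics/w9a.png

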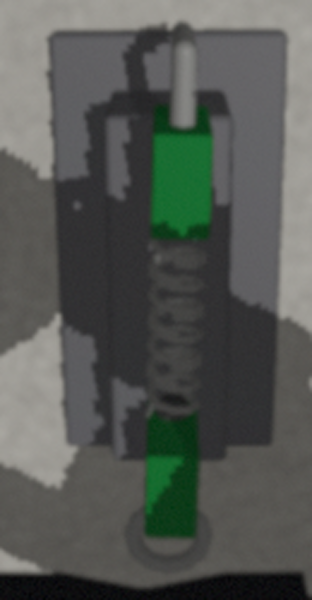

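Call:
{"fn": "move_arm", "kwargs": {
  "rows": [
    {"tx": 0.004, "ty": 0.0095, "tz": 0.03, "ax": -1.5, "ay": -0.4, "az": 0.8, "jaw": 60},
    {"tx": 0.0, "ty": 0, "tz": 0.02, "ax": 0, "ay": 0, "az": 0, "jaw": 60},
    {"tx": 0, "ty": 0, "tz": 0.0, "ax": 0, "ay": 0, "az": 0, "jaw": 60},
    {"tx": 0, "ty": 0, "tz": 0, "ax": 0, "ay": 0, "az": 0, "jaw": 60}
  ]
}}

```text
time: 9.25
tool_pos: [0.6102, -0.3339, 0.0863]
tool_rot: [0.002, -0.635, 0.772, -0.008]
contact_force: [-0.0, -0.2, -0.1]
gripper_width: 0.765
```

Run:
```python
from h import *
plan(.6053,-.3338,.043,168.7)
f=grab('wrist')
crop(f,'w10a.png',220,350,140,390,2.4)
plan(.6053,-.3338,.043,168.7)
a=np.radians(78.7);u=np.array([np.cos(a),np.sin(a),0]);v=np.array([-u[1],u[0],0]);h=np.array([.6053,-.3338,.07])
print(2.4*(proj(f,[h+i*.013*u+j*.007*v for i,j in [(-1,-1),(-1,1),(1,1),(1,-1)]]+[h-.03*u+[0,0,-.005], h+.116*u-[0,0,.0195]])-[220,140]).round(0))
```

```text
t 9.25 pos [ 0.6102 -0.3339  0.0863] yaw 168.92 F [-0.  -0.2 -0.1] gw 0.765 j [-0.61  0.32  1.56  0.    1.25  2.73]
d mm [ 0.6  5.5 43.2] rot [-0.88 -0.37  0.21] rows 0.9
t 9.30 pos [ 0.6102 -0.3338  0.0864] yaw 168.92 F [ 0.4 -0.4 -0.1] gw 0.760 j [-0.61  0.32  1.56  0.    1.25  2.73]
d mm [ 0.6  5.5 43.3] rot [-0.88 -0.37  0.22] rows 0.9
[[136.8 208.8]
 [211.2 211.2]
 [206.4 333.6]
 [136.8 333.6]
 [175.2 117.6]
 [163.2 652.8]]
```

View pics/w10a.png

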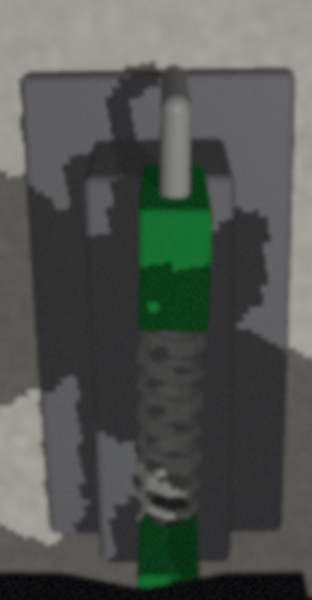

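Call:
{"fn": "move_arm", "kwargs": {
  "rows": [
    {"tx": 0.001, "ty": 0.0055, "tz": 0.015, "ax": -0.9, "ay": -0.4, "az": 0.2, "jaw": 60},
    {"tx": 0.0, "ty": 0, "tz": 0.015, "ax": 0, "ay": 0, "az": 0, "jaw": 60},
    {"tx": 0, "ty": 0, "tz": 0.0, "ax": 0, "ay": 0, "az": 0, "jaw": 60},
    {"tx": 0, "ty": 0, "tz": 0, "ax": 0, "ay": 0, "az": 0, "jaw": 60}
  ]
}}

```text
time: 9.7
tool_pos: [0.6058, -0.3346, 0.057]
tool_rot: [0.0, -0.634, 0.773, -0.001]
contact_force: [0.5, 1.2, 0.1]
gripper_width: 0.768
```

Run:
```python
from h import *
plan(.6053,-.3338,.043,168.7)
```

```text
t 9.70 pos [ 0.6058 -0.3346  0.057 ] yaw 168.72 F [0.5 1.2 0.1] gw 0.768 j [-0.61  0.36  1.57  0.    1.21  2.73]
d mm [-0.7  0.7 14. ] rot [-0.14 -0.04  0.02] rows 0.3
```

Call:
{"fn": "move_arm", "kwargs": {
  "rows": [
    {"tx": -0.0007, "ty": 0.0007, "tz": 0.0135, "ax": 0, "ay": 0, "az": 0, "jaw": 60},
    {"tx": 0.0, "ty": 0, "tz": 0, "ax": 0, "ay": 0, "az": 0, "jaw": 60},
    {"tx": 0, "ty": 0, "tz": 0.0, "ax": 0, "ay": 0, "az": 0, "jaw": 200},
    {"tx": 0, "ty": 0, "tz": 0, "ax": 0, "ay": 0, "az": 0, "jaw": 255},
    {"tx": 0, "ty": 0, "tz": 0, "ax": 0, "ay": 0, "az": 0, "jaw": 255},
    {"tx": 0, "ty": 0, "tz": 0, "ax": 0, "ay": 0, "az": 0, "jaw": 255},
    {"tx": 0, "ty": 0, "tz": 0, "ax": 0, "ay": 0, "az": 0, "jaw": 255}
  ]
}}

```text
time: 10.4
tool_pos: [0.6056, -0.3339, 0.0429]
tool_rot: [0.001, -0.634, 0.773, -0.001]
contact_force: [-0.0, 0.4, -0.8]
gripper_width: 0.15
```

Run:
```python
from h import *
plan(.6053,-.3338,.043,168.7)
f=grab('wrist','w11.png')
```

```text
t 10.40 pos [ 0.6056 -0.3339  0.0429] yaw 168.73 F [-0.   0.4 -0.8] gw 0.150 j [-0.61  0.37  1.58  0.    1.19  2.73]
d mm [-0.1  0.3 -0.1] rot [-0.17 -0.05  0.03] rows 0.0
```

View pics/w11.png

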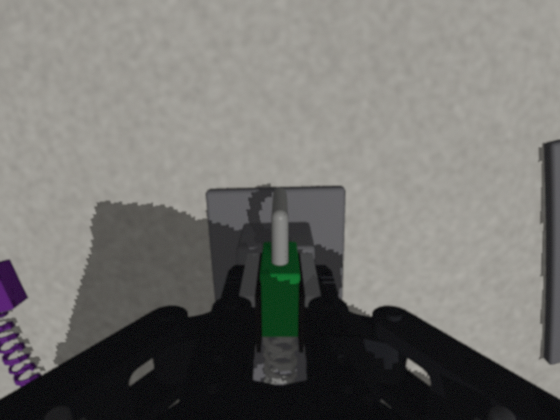

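Call:
{"fn": "move_arm", "kwargs": {
  "rows": [
    {"tx": 0, "ty": 0, "tz": -0.02, "ax": 0, "ay": 0, "az": 0, "jaw": 255},
    {"tx": 0, "ty": 0, "tz": -0.03, "ax": 0, "ay": 0, "az": 0, "jaw": 255},
    {"tx": 0, "ty": 0, "tz": -0.04, "ax": 0, "ay": 0, "az": 0, "jaw": 255},
    {"tx": 0, "ty": 0, "tz": -0.04, "ax": 0, "ay": 0, "az": 0, "jaw": 255},
    {"tx": 0, "ty": 0, "tz": 0, "ax": 0, "ay": 0, "az": 0, "jaw": 255},
    {"tx": 0, "ty": 0, "tz": 0, "ax": 0, "ay": 0, "az": 0, "jaw": 255}
  ]
}}

```text
time: 11.05
tool_pos: [0.6032, -0.3325, 0.173]
tool_rot: [-0.001, -0.634, 0.773, 0.002]
contact_force: [-1.3, -0.5, -2.9]
gripper_width: 0.155
```

Run:
```python
from h import *
plan(.5822,.0055,.17,186.53)
f=grab('side','s1.png');crop(f,'s1.png',250,450,120,320,3)
```

```text
t 11.05 pos [ 0.6032 -0.3325  0.173 ] yaw 168.72 F [-1.3 -0.5 -2.9] gw 0.155 j [-0.61  0.24  1.5  -0.    1.4   2.73]
d mm [-327.3   86.7    3.8] rot [  0.2    0.13 -17.81] rows 6.8
```

View pics/s1.png

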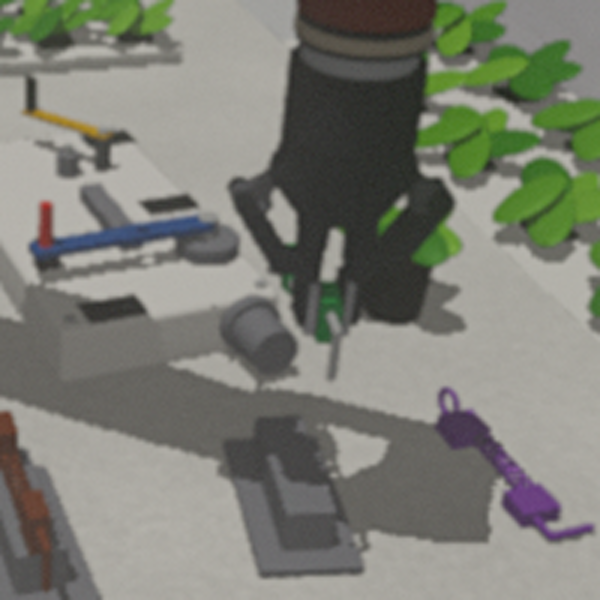

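Call:
{"fn": "move_arm", "kwargs": {
  "rows": [
    {"tx": -0.03, "ty": 0.008, "tz": 0, "ax": 0, "ay": 0, "az": 0, "jaw": 255},
    {"tx": -0.045, "ty": 0.012, "tz": 0, "ax": 0, "ay": 0, "az": 0, "jaw": 255},
    {"tx": -0.045, "ty": 0.012, "tz": 0, "ax": 0, "ay": 0, "az": 0, "jaw": 255},
    {"tx": -0.045, "ty": 0.012, "tz": 0, "ax": 0, "ay": 0, "az": 0, "jaw": 255},
    {"tx": -0.045, "ty": 0.012, "tz": 0, "ax": 0, "ay": 0, "az": 0, "jaw": 255},
    {"tx": -0.045, "ty": 0.012, "tz": 0, "ax": 0, "ay": 0, "az": 0, "jaw": 255},
    {"tx": -0.03, "ty": 0.008, "tz": 0, "ax": 0, "ay": 0, "az": -6, "jaw": 255},
    {"tx": 0, "ty": 0, "tz": 0, "ax": 0, "ay": 0, "az": -6, "jaw": 255},
    {"tx": 0, "ty": 0, "tz": 0, "ax": 0, "ay": 0, "az": -5, "jaw": 255},
    {"tx": 0, "ty": 0, "tz": 0, "ax": 0, "ay": 0, "az": 0, "jaw": 255},
    {"tx": 0, "ty": 0, "tz": 0, "ax": 0, "ay": 0, "az": 0, "jaw": 255}
  ]
}}

```text
time: 12.2
tool_pos: [0.5731, -0.0247, 0.1506]
tool_rot: [0.007, 0.744, -0.668, -0.016]
contact_force: [-0.2, -0.4, -1.2]
gripper_width: 0.156
```

Run:
```python
from h import *
plan(.5822,.0055,.14,186.53)
f=grab('wrist','w12.png')
```

```text
t 12.20 pos [ 0.5731 -0.0247  0.1506] yaw -173.83 F [-0.2 -0.4 -1.2] gw 0.156 j [-0.18  0.02  1.79  0.    1.37  2.86]
d mm [-28.9 -12.6  10.6] rot [ 1.86  0.82 -0.38] rows 0.7
```

View pics/w12.png

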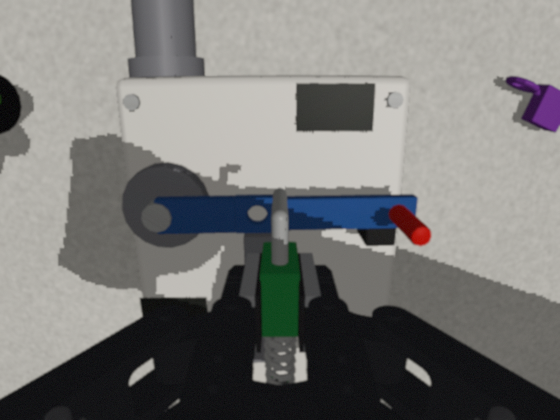

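Call:
{"fn": "move_arm", "kwargs": {
  "rows": [
    {"tx": -0.015, "ty": -0.0065, "tz": 0.0, "ax": 1, "ay": 0.5, "az": -0.4, "jaw": 255},
    {"tx": -0.014, "ty": -0.006, "tz": 0.01, "ax": 0.8, "ay": 0.3, "az": 0, "jaw": 255},
    {"tx": 0, "ty": 0, "tz": 0, "ax": 0, "ay": 0, "az": 0, "jaw": 255},
    {"tx": 0, "ty": 0, "tz": 0, "ax": 0, "ay": 0, "az": 0, "jaw": 255},
    {"tx": 0, "ty": 0, "tz": 0, "ax": 0, "ay": 0, "az": 0, "jaw": 255}
  ]
}}

```text
time: 12.75
tool_pos: [0.5826, 0.0061, 0.1396]
tool_rot: [-0.0, 0.745, -0.668, -0.0]
contact_force: [0.2, -0.4, -1.3]
gripper_width: 0.155
```

Run:
```python
from h import *
plan(.5822,.0055,.12,186.53)
f=grab('wrist','w13.png');crop(f,'w13a.png',200,360,150,300,4)
plan(.5822,.0055,.12,186.53)
s=manip.state();p=s['tool_pos'];q=s['tool_rot'];R=Ro.from_quat([q[1],q[2],q[3],q[0]])
for z in (-.01,.003,.017): print(z,(4*(proj(f,[p+R.apply([.03,0,z])])-[200,150])).round(0))
for X in [(.5856,-.0243,.078)]: print((4*(proj(f,[X])-[200,150])).round(0))
```

```text
t 12.75 pos [0.5826 0.0061 0.1396] yaw -173.75 F [ 0.2 -0.4 -1.3] gw 0.155 j [-0.12  0.03  1.8   0.    1.32  2.92]
d mm [ 0.6  0.5 19.6] rot [ 0.    0.   -0.28] rows 0.4
t 12.80 pos [0.5828 0.006  0.1398] yaw -173.76 F [ 0.3 -0.3 -1.2] gw 0.153 j [-0.12  0.03  1.8   0.    1.32  2.92]
d mm [ 0.4  0.7 19.8] rot [-0.03 -0.01 -0.29] rows 0.4
-0.01 [[325. 248.]]
0.003 [[324. 208.]]
0.017 [[324. 172.]]
[[326.  85.]]
```

View pics/w13a.png

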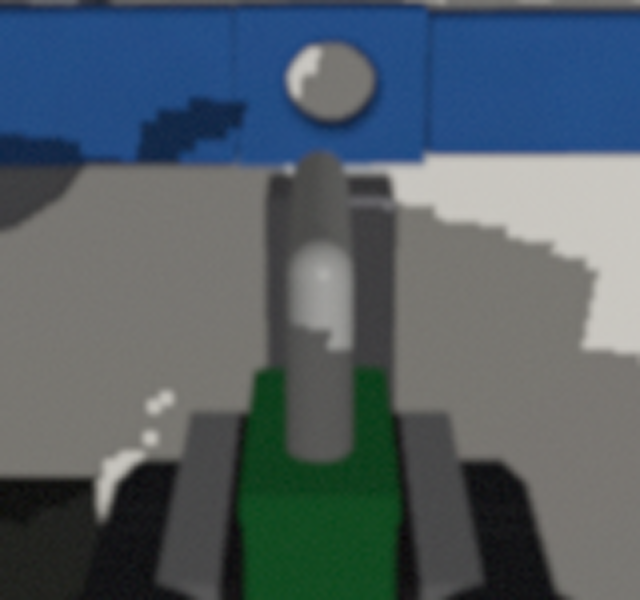

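Call:
{"fn": "move_arm", "kwargs": {
  "rows": [
    {"tx": 0.001, "ty": 0.0018, "tz": 0.012, "ax": 0, "ay": 0, "az": -0.3, "jaw": 255},
    {"tx": 0, "ty": 0, "tz": 0.012, "ax": 0, "ay": 0, "az": 0, "jaw": 255},
    {"tx": 0, "ty": 0, "tz": 0.01, "ax": 0, "ay": 0, "az": 0, "jaw": 255},
    {"tx": 0, "ty": 0, "tz": 0, "ax": 0, "ay": 0, "az": 0, "jaw": 255},
    {"tx": 0, "ty": 0, "tz": 0, "ax": 0, "ay": 0, "az": 0, "jaw": 255}
  ]
}}

```text
time: 13.3
tool_pos: [0.5807, 0.0033, 0.1026]
tool_rot: [0.0, 0.746, -0.666, 0.0]
contact_force: [-1.3, -0.4, -1.8]
gripper_width: 0.151
```

```bash
cat > chk.py <<'E'
from h import *
import sys
f=grab('wrist');crop(f,sys.argv[1],200,360,150,300,4)
plan(.5816,.005,.105,186.53)
s=manip.state();p=s['tool_pos'];q=s['tool_rot'];R=Ro.from_quat([q[1],q[2],q[3],q[0]])
for z in (-.01,.003,.017): print(z,(4*(proj(f,[p+R.apply([.03,-.00045,z])])-[200,150])).round(0))
for X in [(.5850,-.0248,.078)]: print((4*(proj(f,[X])-[200,150])).round(0))
E
python3 chk.py w14a.png
```

```text
t 13.35 pos [0.5805 0.0034 0.1024] yaw -173.56 F [-0.6  0.3 -1.1] gw 0.156 j [-0.12  0.06  1.83 -0.    1.25  2.91]
d mm [-1.5 -1.3 -2.6] rot [ 0.04 -0.01 -0.09] rows 0.1
-0.01 [[324. 249.]]
0.003 [[324. 209.]]
0.017 [[323. 173.]]
[[315. 169.]]
```

View pics/w14a.png

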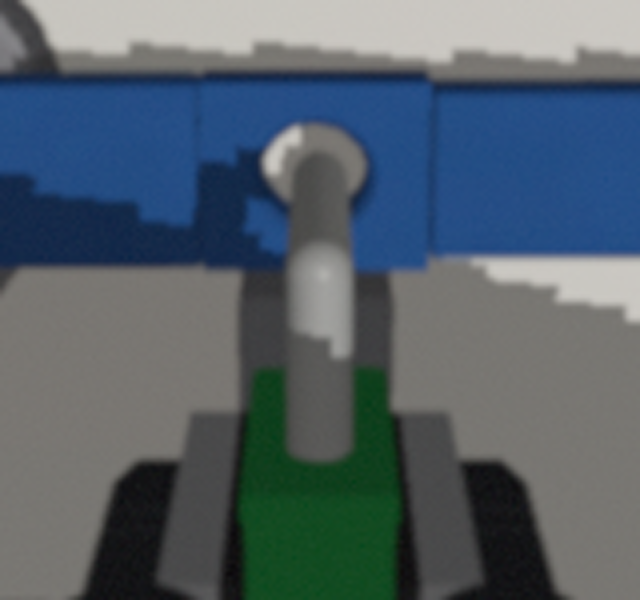

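Call:
{"fn": "move_arm", "kwargs": {
  "rows": [
    {"tx": -0.0015, "ty": -0.0006, "tz": 0.0, "ax": 0, "ay": 0, "az": 0, "jaw": 255},
    {"tx": 0, "ty": 0, "tz": 0, "ax": 0, "ay": 0, "az": 0, "jaw": 255},
    {"tx": 0, "ty": 0, "tz": 0.008, "ax": 0, "ay": 0, "az": 0, "jaw": 255},
    {"tx": 0, "ty": 0, "tz": 0, "ax": 0, "ay": 0, "az": 0, "jaw": 255},
    {"tx": 0, "ty": 0, "tz": 0, "ax": 0, "ay": 0, "az": 0, "jaw": 255}
  ]
}}

```text
time: 13.85
tool_pos: [0.582, 0.0051, 0.0952]
tool_rot: [-0.0, 0.746, -0.666, 0.001]
contact_force: [-0.1, 0.2, -0.0]
gripper_width: 0.151
```

```bash
python3 chk.py w15a.png
```

```text
t 13.90 pos [0.5818 0.0051 0.0949] yaw -173.55 F [ 0.4 -0.1 -0.7] gw 0.150 j [-0.12  0.07  1.83 -0.    1.24  2.91]
d mm [  0.1   0.2 -10.1] rot [-0.08 -0.03 -0.08] rows 0.2
-0.01 [[324. 248.]]
0.003 [[324. 209.]]
0.017 [[324. 173.]]
[[329. 172.]]
```

View pics/w15a.png

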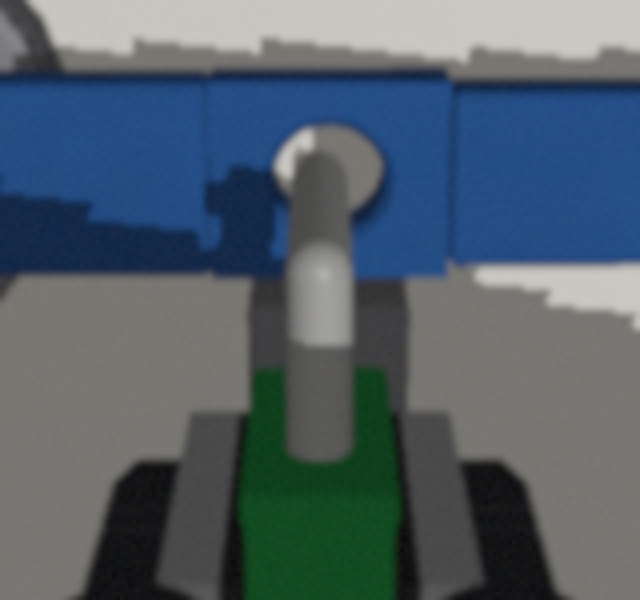

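Call:
{"fn": "move_arm", "kwargs": {
  "rows": [
    {"tx": 0.0003, "ty": 0.001, "tz": 0.0, "ax": 0, "ay": 0, "az": 0, "jaw": 255},
    {"tx": 0, "ty": 0, "tz": 0.004, "ax": 0, "ay": 0, "az": 0, "jaw": 255},
    {"tx": 0, "ty": 0, "tz": 0.004, "ax": 0, "ay": 0, "az": 0, "jaw": 255},
    {"tx": 0, "ty": 0, "tz": 0, "ax": 0, "ay": 0, "az": 0, "jaw": 255},
    {"tx": 0, "ty": 0, "tz": 0, "ax": 0, "ay": 0, "az": 0, "jaw": 255}
  ]
}}

```text
time: 14.4
tool_pos: [0.5809, 0.0046, 0.0865]
tool_rot: [-0.0, 0.746, -0.666, 0.001]
contact_force: [-0.5, 0.4, -1.4]
gripper_width: 0.153
```

```bash
python3 chk.py w16a.png
```

```text
t 14.45 pos [0.5809 0.0046 0.0864] yaw -173.55 F [-1.1  1.1 -1.2] gw 0.153 j [-0.12  0.08  1.84 -0.    1.22  2.91]
d mm [ -0.3  -0.8 -18.6] rot [-0.1  -0.04 -0.08] rows 0.4
-0.01 [[322. 249.]]
0.003 [[322. 209.]]
0.017 [[322. 173.]]
[[319. 197.]]
```

View pics/w16a.png

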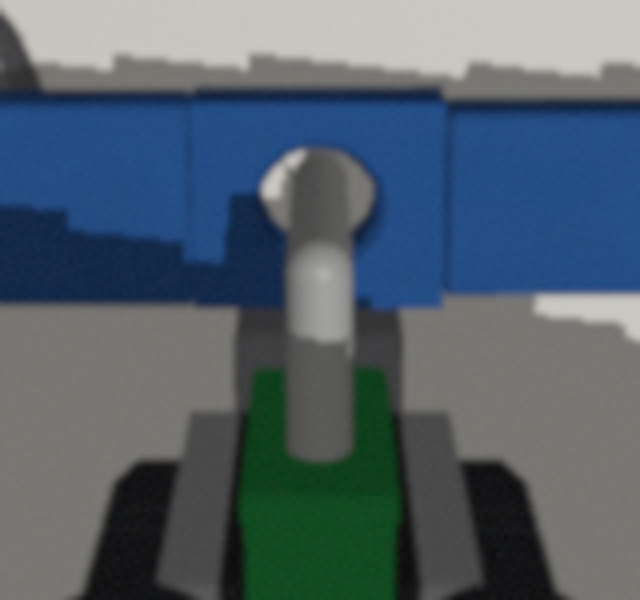

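Call:
{"fn": "move_arm", "kwargs": {
  "rows": [
    {"tx": -0.0003, "ty": 0, "tz": 0.005, "ax": 0, "ay": 0, "az": 0, "jaw": 255},
    {"tx": 0, "ty": 0, "tz": 0.005, "ax": 0, "ay": 0, "az": 0, "jaw": 255},
    {"tx": 0, "ty": 0, "tz": 0.0, "ax": 0, "ay": 0, "az": 0, "jaw": 255},
    {"tx": 0, "ty": 0, "tz": 0, "ax": 0, "ay": 0, "az": 0, "jaw": 255}
  ]
}}

```text
time: 14.85
tool_pos: [0.5811, 0.0049, 0.0757]
tool_rot: [-0.001, 0.746, -0.666, 0.001]
contact_force: [0.7, -0.6, -0.7]
gripper_width: 0.151
```

```bash
python3 chk.py w17a.png
```

```text
t 14.90 pos [0.581  0.0049 0.0756] yaw -173.56 F [-0.2 -0.4 -1. ] gw 0.153 j [-0.12  0.09  1.84 -0.    1.2   2.91]
d mm [ -0.   -0.7 -29.4] rot [-0.12 -0.04 -0.09] rows 0.6
-0.01 [[323. 249.]]
0.003 [[322. 209.]]
0.017 [[322. 173.]]
[[320. 225.]]
```

View pics/w17a.png

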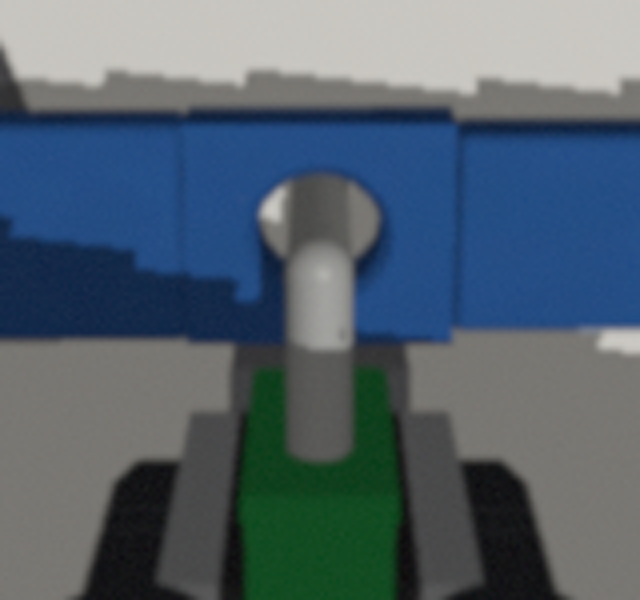

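Call:
{"fn": "move_arm", "kwargs": {
  "rows": [
    {"tx": 0, "ty": 0, "tz": 0.0035, "ax": 0, "ay": 0, "az": 0, "jaw": 255},
    {"tx": 0, "ty": 0, "tz": 0.003, "ax": 0, "ay": 0, "az": 0, "jaw": 255},
    {"tx": 0, "ty": 0, "tz": 0.0, "ax": 0, "ay": 0, "az": 0, "jaw": 255},
    {"tx": 0, "ty": 0, "tz": 0, "ax": 0, "ay": 0, "az": 0, "jaw": 255}
  ]
}}

```text
time: 15.3
tool_pos: [0.5812, 0.0048, 0.0689]
tool_rot: [-0.001, 0.746, -0.666, 0.001]
contact_force: [0.2, -0.1, -1.4]
gripper_width: 0.154
```

```bash
python3 chk.py w18a.png
python3 - <<'E'
from h import *
f=grab('side');crop(f,'s2.png',240,400,130,260,5)
E
```

```text
t 15.35 pos [0.5812 0.0048 0.0689] yaw -173.56 F [ 0.2  0.2 -1.2] gw 0.155 j [-0.12  0.1   1.84 -0.    1.19  2.91]
d mm [ -0.1  -0.5 -36.1] rot [-0.15 -0.06 -0.09] rows 0.7
-0.01 [[322. 248.]]
0.003 [[322. 209.]]
0.017 [[322. 173.]]
[[322. 247.]]
```

View pics/w18a.png

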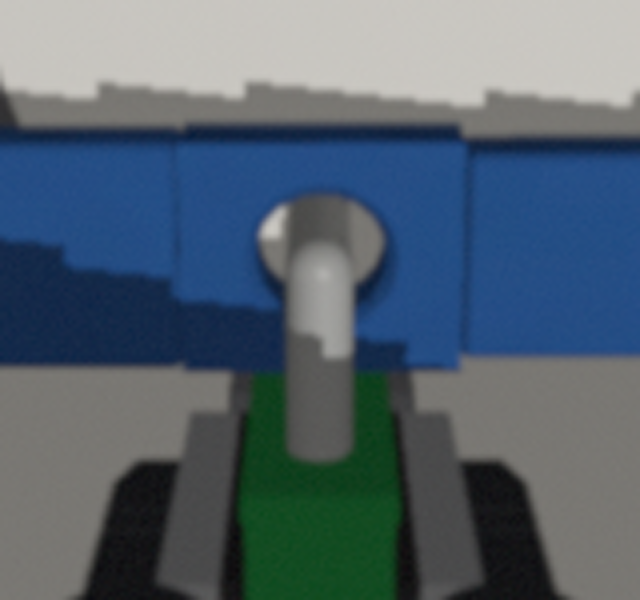

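View pics/s2.png

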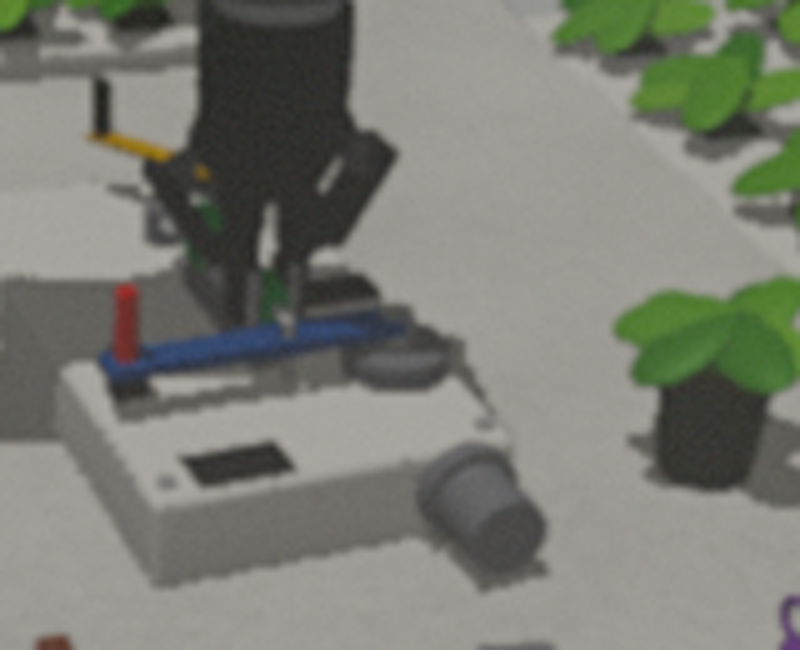

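Call:
{"fn": "move_arm", "kwargs": {
  "rows": [
    {"tx": 0, "ty": 0, "tz": 0.001, "ax": 0, "ay": 0, "az": 0, "jaw": 255},
    {"tx": 0, "ty": 0, "tz": 0.0, "ax": 0, "ay": 0, "az": 0, "jaw": 180},
    {"tx": 0, "ty": 0, "tz": 0.0, "ax": 0, "ay": 0, "az": 0, "jaw": 150},
    {"tx": 0, "ty": 0, "tz": 0, "ax": 0, "ay": 0, "az": 0, "jaw": 130}
  ]
}}

```text
time: 15.8
tool_pos: [0.5819, 0.0048, 0.069]
tool_rot: [-0.001, 0.746, -0.666, 0.002]
contact_force: [-1.1, 0.3, 0.1]
gripper_width: 0.49
```

Run:
```python
from h import *
plan(.5812,.0048,.15,186.53)
f=grab('wrist');crop(f,'w19.png',180,380,150,350,4)
```

```text
t 15.80 pos [0.5819 0.0048 0.069 ] yaw -173.55 F [-1.1  0.3  0.1] gw 0.490 j [-0.12  0.1   1.84 -0.    1.19  2.91]
d mm [  0.1   0.4 -81. ] rot [-0.24 -0.07 -0.08] rows 1.6
```

View pics/w19.png

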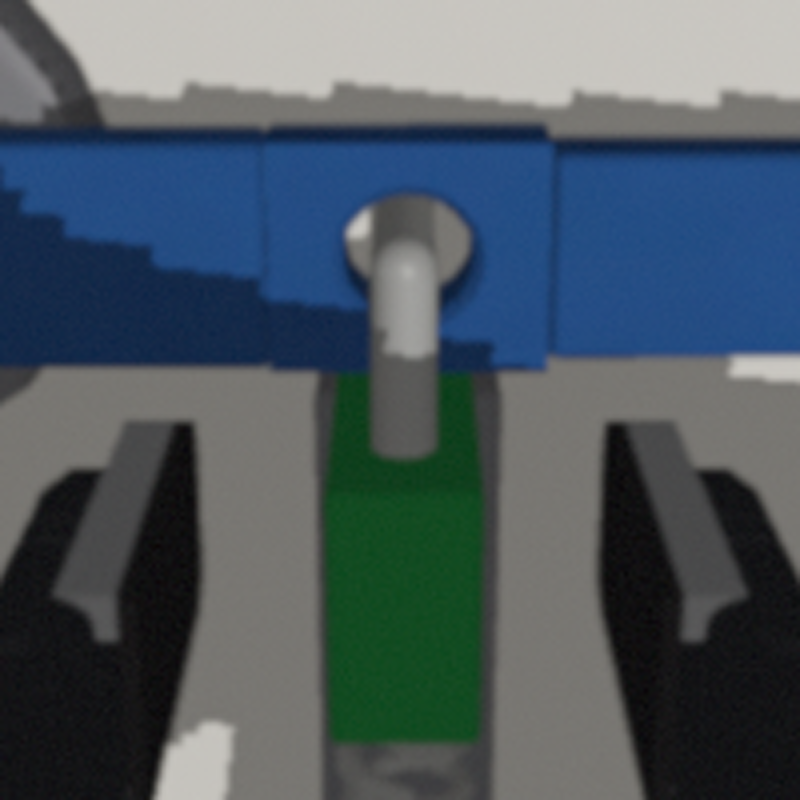

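Call:
{"fn": "move_arm", "kwargs": {
  "rows": [
    {"tx": 0, "ty": 0, "tz": -0.02, "ax": 0, "ay": 0, "az": 0, "jaw": 130},
    {"tx": 0, "ty": 0, "tz": -0.04, "ax": 0, "ay": 0, "az": 0, "jaw": 130},
    {"tx": 0, "ty": 0, "tz": -0.04, "ax": 0, "ay": 0, "az": 0, "jaw": 130},
    {"tx": 0, "ty": 0, "tz": -0.04, "ax": 0, "ay": 0, "az": -8.5, "jaw": 100},
    {"tx": 0, "ty": 0, "tz": -0.01, "ax": 0, "ay": 0, "az": -8.5, "jaw": 100},
    {"tx": 0, "ty": 0, "tz": 0, "ax": 0, "ay": 0, "az": -8.5, "jaw": 100},
    {"tx": 0, "ty": 0, "tz": 0, "ax": 0, "ay": 0, "az": -8.5, "jaw": 100},
    {"tx": 0, "ty": 0, "tz": 0, "ax": 0, "ay": 0, "az": -8.5, "jaw": 100},
    {"tx": 0, "ty": 0, "tz": 0, "ax": 0, "ay": 0, "az": -8.5, "jaw": 100},
    {"tx": 0, "ty": 0, "tz": 0, "ax": 0, "ay": 0, "az": -8.5, "jaw": 100},
    {"tx": 0, "ty": 0, "tz": 0, "ax": 0, "ay": 0, "az": -8.5, "jaw": 100},
    {"tx": 0, "ty": 0, "tz": 0, "ax": 0, "ay": 0, "az": -8.5, "jaw": 100}
  ]
}}

```text
time: 17.05
tool_pos: [0.5811, 0.005, 0.2262]
tool_rot: [0.0, 0.999, -0.052, 0.003]
contact_force: [0.1, -0.4, -1.0]
gripper_width: 0.61
```

Call:
{"fn": "move_arm", "kwargs": {
  "rows": [
    {"tx": 0, "ty": 0, "tz": 0, "ax": 0, "ay": 0, "az": -8.5, "jaw": 100},
    {"tx": 0, "ty": 0, "tz": 0, "ax": 0, "ay": 0, "az": -8.5, "jaw": 100},
    {"tx": 0, "ty": 0, "tz": 0, "ax": 0, "ay": 0, "az": -8.5, "jaw": 100},
    {"tx": 0, "ty": 0, "tz": 0, "ax": 0, "ay": 0, "az": -8.5, "jaw": 100},
    {"tx": 0, "ty": 0, "tz": 0, "ax": 0, "ay": 0, "az": -8.5, "jaw": 100},
    {"tx": 0, "ty": 0, "tz": 0, "ax": 0, "ay": 0, "az": -8.5, "jaw": 100},
    {"tx": 0, "ty": 0, "tz": 0, "ax": 0, "ay": 0, "az": -8.5, "jaw": 100},
    {"tx": 0, "ty": 0, "tz": 0, "ax": 0, "ay": 0, "az": -8.5, "jaw": 100},
    {"tx": 0, "ty": 0, "tz": 0, "ax": 0, "ay": 0, "az": -8.5, "jaw": 100},
    {"tx": 0, "ty": 0, "tz": 0, "ax": 0, "ay": 0, "az": -8.5, "jaw": 100},
    {"tx": 0, "ty": 0, "tz": 0, "ax": 0, "ay": 0, "az": -8.5, "jaw": 100},
    {"tx": 0, "ty": 0, "tz": 0, "ax": 0, "ay": 0, "az": 0, "jaw": 100}
  ]
}}

```text
time: 18.25
tool_pos: [0.5805, 0.0052, 0.2258]
tool_rot: [0.002, 0.716, 0.698, 0.002]
contact_force: [-0.0, 0.2, -0.6]
gripper_width: 0.61
```

Run:
```python
from h import *
plan(.572,.09,.2,6.53)
```

```text
t 18.25 pos [0.5805 0.0052 0.2258] yaw -1.44 F [-0.   0.2 -0.6] gw 0.610 j [-0.12 -0.05  1.73  0.    1.46 -0.09]
d mm [ 84.6 -10.8  25.7] rot [ 0.28  0.03 -7.97] rows 1.8
```

Call:
{"fn": "move_arm", "kwargs": {
  "rows": [
    {"tx": 0.04, "ty": -0.005, "tz": 0.0, "ax": 0, "ay": 0, "az": -4, "jaw": 100},
    {"tx": 0.044, "ty": -0.002, "tz": 0.013, "ax": 0, "ay": 0, "az": -4, "jaw": 100},
    {"tx": 0, "ty": 0, "tz": 0.012, "ax": 0, "ay": 0, "az": 0, "jaw": 100},
    {"tx": 0, "ty": 0, "tz": 0, "ax": 0, "ay": 0, "az": 0, "jaw": 100},
    {"tx": 0, "ty": 0, "tz": 0, "ax": 0, "ay": 0, "az": 0, "jaw": 100}
  ]
}}

```text
time: 18.75
tool_pos: [0.5733, 0.0903, 0.2007]
tool_rot: [0.003, 0.67, 0.743, 0.002]
contact_force: [-0.2, -0.4, -0.5]
gripper_width: 0.607
```

Run:
```python
from h import *
plan(.5717,.0902,.12,6.53)
f=grab('wrist','w20.png')
a=np.radians(96.53);u=np.array([np.cos(a),np.sin(a),0]);v=np.array([-u[1],u[0],0]);h=np.array([.5717,.0902,.096])
print(proj(f,[h+i*.013*u+j*.007*v for i,j in [(-1,-1),(-1,1),(1,1),(1,-1)]]+[h+.03*u-[0,0,.0195],[.5654,.1524,.0805]]).round(1))
```

```text
t 18.75 pos [0.5733 0.0903 0.2007] yaw 5.90 F [-0.2 -0.4 -0.5] gw 0.607 j [ 0.03 -0.04  1.75 -0.    1.42 -0.07]
d mm [ 0.2 -2.1 80.7] rot [ 0.39  0.1  -0.63] rows 1.6
[[285.  219.7]
 [265.  219.9]
 [264.2 183.8]
 [284.8 183.6]
 [274.4 154.3]
 [274.9 108.2]]
```

View pics/w20.png

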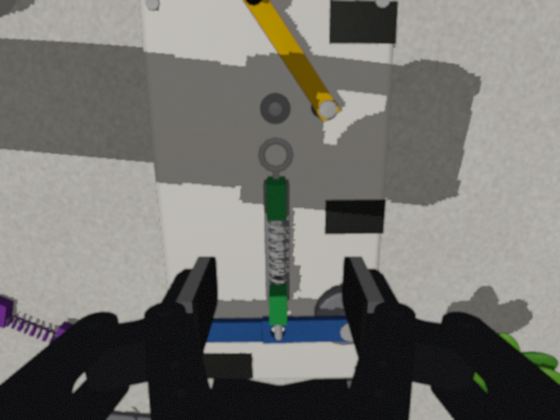

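Run:
```python
from h import *
f=grab('wrist');crop(f,'w21.png',225,345,85,245,4)
a=np.radians(96.53);u=np.array([np.cos(a),np.sin(a),0]);v=np.array([-u[1],u[0],0]);h=np.array([.5717,.0902,.096])
print((4*(proj(f,[h+i*.013*u+j*.007*v for i,j in [(-1,-1),(-1,1),(1,1),(1,-1)]]+[h+.03*u-[0,0,.0195],[.5654,.1524,.0805],[.5654,.1524,.0715]])-[225,85])).round(0))
```

```text
[[241. 537.]
 [161. 538.]
 [157. 394.]
 [240. 393.]
 [198. 276.]
 [200.  91.]
 [200.  89.]]
```

View pics/w21.png

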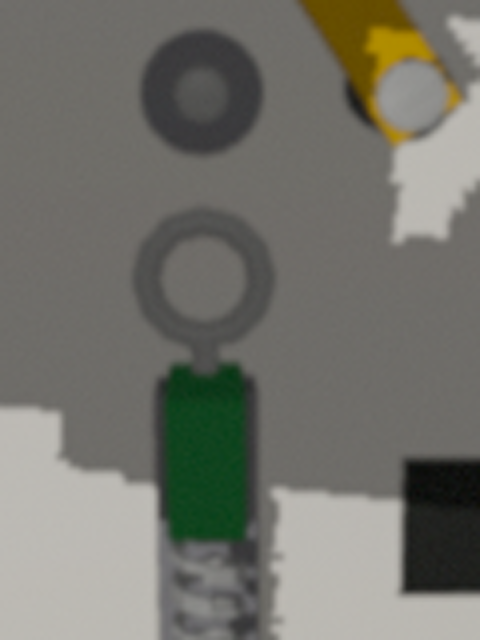

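Call:
{"fn": "move_arm", "kwargs": {
  "rows": [
    {"tx": 0, "ty": -0.0008, "tz": 0.03, "ax": 0.3, "ay": 0, "az": -0.6, "jaw": 100},
    {"tx": 0, "ty": 0, "tz": 0.03, "ax": 0, "ay": 0, "az": 0, "jaw": 100},
    {"tx": 0, "ty": 0, "tz": 0.02, "ax": 0, "ay": 0, "az": 0, "jaw": 100},
    {"tx": 0, "ty": 0, "tz": 0, "ax": 0, "ay": 0, "az": 0, "jaw": 100},
    {"tx": 0, "ty": 0, "tz": 0, "ax": 0, "ay": 0, "az": 0, "jaw": 100}
  ]
}}

```text
time: 19.35
tool_pos: [0.5774, 0.0848, 0.1243]
tool_rot: [0.005, 0.67, 0.743, 0.003]
contact_force: [-1.0, -0.6, 0.5]
gripper_width: 0.608
```

Run:
```python
from h import *
f=grab('wrist','w22.png')
plan(.5727,.0903,.069,6.53)
a=np.radians(96.53);u=np.array([np.cos(a),np.sin(a),0]);v=np.array([-u[1],u[0],0]);h=np.array([.5727,.0903,.096])
print(proj(f,[h+i*.013*u+j*.007*v for i,j in [(-1,-1),(-1,1),(1,1),(1,-1)]]+[h+.03*u-[0,0,.0195],[.5657,.1519,.0805]]).round(1))
```

```text
t 19.40 pos [0.5774 0.0848 0.1243] yaw 5.92 F [-0.6  0.5 -1. ] gw 0.605 j [ 0.02  0.04  1.81 -0.    1.28 -0.08]
d mm [ 6.1 -4.7 55.2] rot [ 0.63  0.2  -0.61] rows 1.1
[[282.8 258.7]
 [254.9 259.1]
 [253.3 209.8]
 [282.5 209.4]
 [268.  166.8]
 [266.8 103.6]]
```

View pics/w22.png

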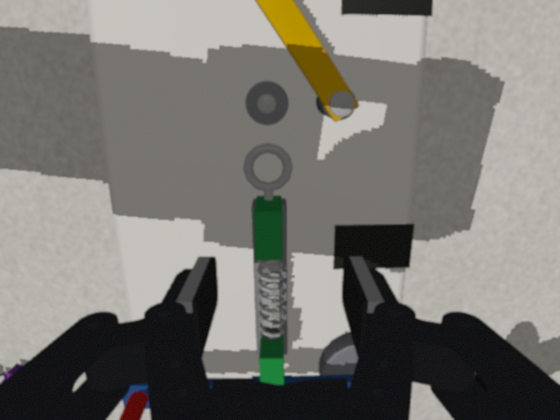

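Call:
{"fn": "move_arm", "kwargs": {
  "rows": [
    {"tx": 0.006, "ty": -0.0045, "tz": 0.01, "ax": 0.6, "ay": 0.2, "az": -0.6, "jaw": 100},
    {"tx": 0, "ty": 0, "tz": 0.015, "ax": 0, "ay": 0, "az": 0, "jaw": 110},
    {"tx": 0, "ty": 0, "tz": 0.01, "ax": 0, "ay": 0, "az": 0, "jaw": 130},
    {"tx": 0, "ty": 0, "tz": 0, "ax": 0, "ay": 0, "az": 0, "jaw": 130},
    {"tx": 0, "ty": 0, "tz": 0, "ax": 0, "ay": 0, "az": 0, "jaw": 130}
  ]
}}

```text
time: 19.9
tool_pos: [0.5742, 0.0906, 0.0901]
tool_rot: [0.002, 0.666, 0.746, 0.002]
contact_force: [-0.2, -0.2, 0.2]
gripper_width: 0.493
```

Run:
```python
from h import *
plan(.5727,.0903,.069,6.53)
```

```text
t 19.90 pos [0.5742 0.0906 0.0901] yaw 6.53 F [-0.2 -0.2  0.2] gw 0.493 j [ 0.03  0.08  1.84  0.    1.23 -0.09]
d mm [-0.2 -1.7 21. ] rot [0.31 0.01 0.  ] rows 0.4
```

Call:
{"fn": "move_arm", "kwargs": {
  "rows": [
    {"tx": 0, "ty": -0.0015, "tz": 0.01, "ax": 0.3, "ay": 0, "az": 0, "jaw": 130},
    {"tx": 0, "ty": 0, "tz": 0.0105, "ax": 0, "ay": 0, "az": 0, "jaw": 130},
    {"tx": 0, "ty": 0, "tz": 0, "ax": 0, "ay": 0, "az": 0, "jaw": 200},
    {"tx": 0, "ty": 0, "tz": 0, "ax": 0, "ay": 0, "az": 0, "jaw": 255},
    {"tx": 0, "ty": 0, "tz": 0, "ax": 0, "ay": 0, "az": 0, "jaw": 255},
    {"tx": 0, "ty": 0, "tz": 0, "ax": 0, "ay": 0, "az": 0, "jaw": 255},
    {"tx": 0, "ty": 0, "tz": 0, "ax": 0, "ay": 0, "az": 0, "jaw": 255}
  ]
}}

```text
time: 20.6
tool_pos: [0.5732, 0.0905, 0.0683]
tool_rot: [0.0, 0.666, 0.746, 0.0]
contact_force: [-0.1, -0.3, -0.5]
gripper_width: 0.152
```

Run:
```python
from h import *
f=grab('wrist','w23.png')
plan(.5727,.0903,.082,6.53)
```

```text
t 20.65 pos [0.5731 0.0905 0.0683] yaw 6.53 F [-0.1 -0.7 -0.6] gw 0.151 j [ 0.03  0.1   1.85 -0.    1.19 -0.09]
d mm [ -0.2  -0.5 -13.7] rot [0.04 0.01 0.  ] rows 0.3
```

View pics/w23.png

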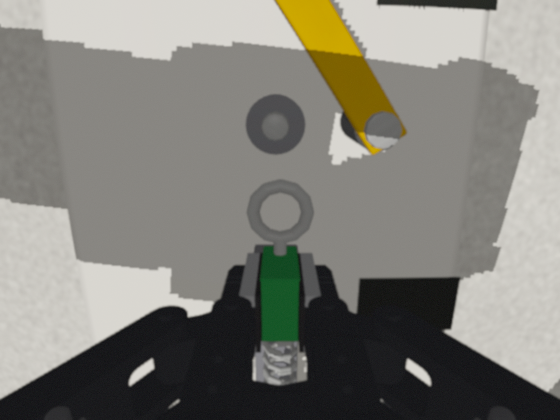

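Call:
{"fn": "move_arm", "kwargs": {
  "rows": [
    {"tx": 0.004, "ty": 0, "tz": -0.004, "ax": 0, "ay": 0, "az": 0, "jaw": 255},
    {"tx": 0.005, "ty": 0, "tz": -0.004, "ax": 0, "ay": 0, "az": 0, "jaw": 255},
    {"tx": 0.005, "ty": 0, "tz": -0.004, "ax": 0, "ay": 0, "az": 0, "jaw": 255},
    {"tx": 0.005, "ty": 0, "tz": -0.002, "ax": 0, "ay": 0, "az": 0, "jaw": 255},
    {"tx": 0, "ty": 0, "tz": 0, "ax": 0, "ay": 0, "az": 0, "jaw": 255},
    {"tx": 0, "ty": 0, "tz": 0, "ax": 0, "ay": 0, "az": 0, "jaw": 255}
  ]
}}

```text
time: 21.25
tool_pos: [0.5708, 0.1083, 0.0836]
tool_rot: [0.003, 0.665, 0.746, -0.002]
contact_force: [-0.2, -5.1, -2.4]
gripper_width: 0.156
```

Run:
```python
from h import *
f=grab('wrist','w24.png')
plan(.5691,.1221,.084,6.53)
```

```text
t 21.30 pos [0.5708 0.1083 0.0835] yaw 6.55 F [ 0.9 -4.9 -1.3] gw 0.153 j [ 0.06  0.09  1.84 -0.01  1.22 -0.05]
d mm [13.9 -0.2 -0.6] rot [0.01 0.38 0.02] rows 0.3
```

View pics/w24.png

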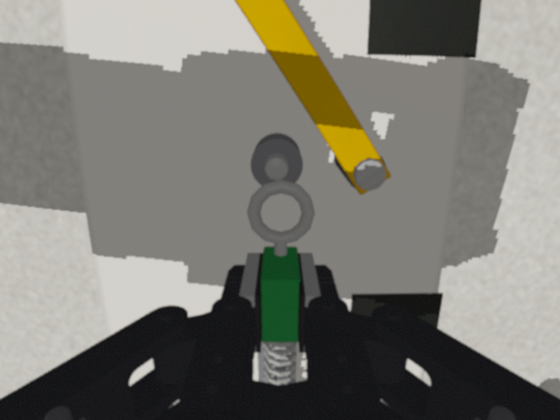

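Call:
{"fn": "move_arm", "kwargs": {
  "rows": [
    {"tx": 0.005, "ty": -0.0005, "tz": 0, "ax": 0, "ay": 0.3, "az": 0, "jaw": 255},
    {"tx": 0.005, "ty": 0, "tz": 0, "ax": 0, "ay": 0, "az": 0, "jaw": 255},
    {"tx": 0.004, "ty": 0, "tz": 0, "ax": 0, "ay": 0, "az": 0, "jaw": 255},
    {"tx": 0, "ty": 0, "tz": 0, "ax": 0, "ay": 0, "az": 0, "jaw": 255},
    {"tx": 0, "ty": 0, "tz": 0, "ax": 0, "ay": 0, "az": 0, "jaw": 255}
  ]
}}

```text
time: 21.8
tool_pos: [0.5692, 0.1178, 0.0824]
tool_rot: [0.004, 0.666, 0.746, -0.004]
contact_force: [1.8, -6.7, -2.1]
gripper_width: 0.156
```

```bash
cat > chk2.py <<'E'
from h import *
import sys
f=grab('wrist');crop(f,sys.argv[1],210,350,140,280,4.2)
plan(.5691,.1221,.0685,6.53)
s=manip.state();p=s['tool_pos'];q=s['tool_rot'];R=Ro.from_quat([q[1],q[2],q[3],q[0]])
g=lambda X:(4.2*(proj(f,[X])-[210,140])).round(0)
print('eye',g(p+R.apply([.03,0,-.0057])),'post top',g((.5657,.1519,.0805)),'sh',g((.5657,.1519,.0715)))
E
python3 chk2.py w25.png
```

```text
t 21.85 pos [0.5692 0.1177 0.0823] yaw 6.55 F [ 1.5 -6.1 -1.7] gw 0.154 j [ 0.08  0.09  1.84 -0.01  1.22 -0.03]
d mm [ 4.5  0.4 13.8] rot [-0.02  0.6   0.02] rows 0.3
eye [[281. 291.]] post top [[286. 224.]] sh [[287. 200.]]
```

View pics/w25.png

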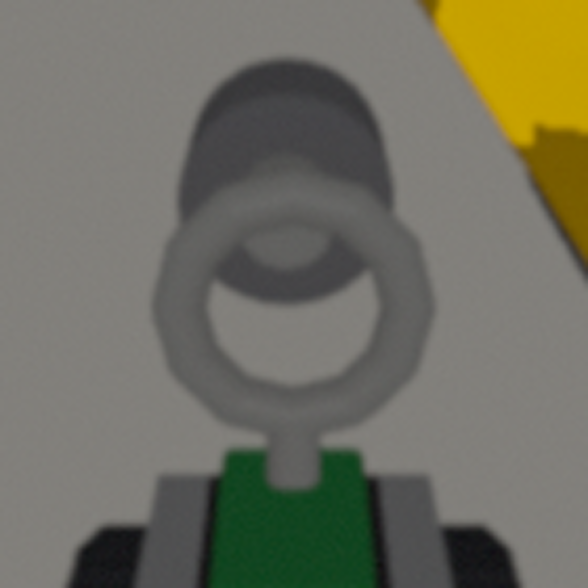

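Call:
{"fn": "move_arm", "kwargs": {
  "rows": [
    {"tx": 0.004, "ty": -0.0008, "tz": 0, "ax": 0, "ay": 0.5, "az": 0, "jaw": 255},
    {"tx": 0.004, "ty": 0, "tz": 0, "ax": 0, "ay": 0, "az": 0, "jaw": 255},
    {"tx": 0.001, "ty": 0, "tz": 0, "ax": 0, "ay": 0, "az": 0, "jaw": 255},
    {"tx": 0.0005, "ty": 0, "tz": 0, "ax": 0, "ay": 0, "az": 0, "jaw": 255}
  ]
}}

```text
time: 22.25
tool_pos: [0.5685, 0.1217, 0.0816]
tool_rot: [0.005, 0.665, 0.746, -0.004]
contact_force: [1.4, -8.6, -1.9]
gripper_width: 0.158
```

```bash
python3 chk2.py w26.png
```

```text
t 22.30 pos [0.5685 0.1216 0.0816] yaw 6.55 F [ 0.8 -8.2 -2.7] gw 0.151 j [ 0.09  0.09  1.84 -0.01  1.22 -0.02]
d mm [ 0.6  0.7 13.1] rot [0.02 0.7  0.02] rows 0.3
eye [[281. 291.]] post top [[289. 266.]] sh [[289. 240.]]
```

View pics/w26.png

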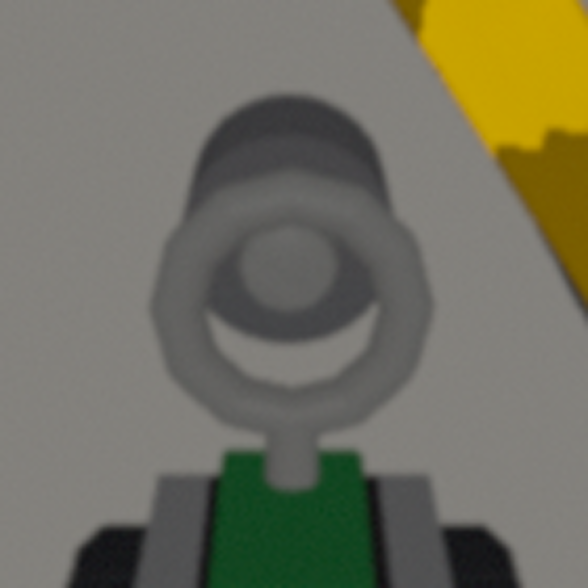

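Call:
{"fn": "move_arm", "kwargs": {
  "rows": [
    {"tx": 0.003, "ty": -0.0003, "tz": 0, "ax": 0, "ay": 0.7, "az": 0, "jaw": 255},
    {"tx": 0.0012, "ty": 0, "tz": 0, "ax": 0, "ay": 0, "az": 0, "jaw": 255},
    {"tx": 0.0006, "ty": 0, "tz": 0.001, "ax": 0, "ay": 0, "az": 0, "jaw": 255},
    {"tx": 0.0006, "ty": 0, "tz": 0, "ax": 0, "ay": 0, "az": 0, "jaw": 255}
  ]
}}

```text
time: 22.7
tool_pos: [0.5687, 0.1211, 0.0798]
tool_rot: [0.004, 0.666, 0.746, -0.003]
contact_force: [0.5, -7.8, -1.3]
gripper_width: 0.156
```

```bash
python3 chk2.py w27.png
```

```text
t 22.75 pos [0.5687 0.1211 0.0798] yaw 6.55 F [ 0.9 -6.6 -1.1] gw 0.154 j [ 0.09  0.09  1.84 -0.01  1.21 -0.02]
d mm [ 1.1  0.5 11.3] rot [0.04 0.63 0.02] rows 0.2
eye [[281. 290.]] post top [[288. 266.]] sh [[288. 239.]]
```

View pics/w27.png

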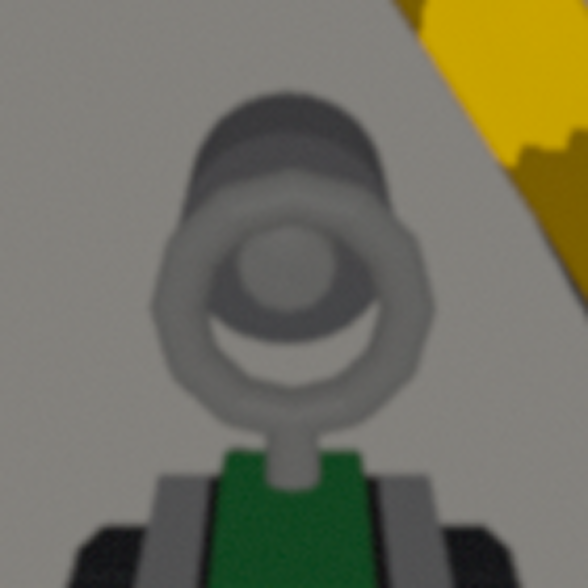

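Call:
{"fn": "move_arm", "kwargs": {
  "rows": [
    {"tx": 0.003, "ty": -0.0005, "tz": 0, "ax": 0, "ay": 0.6, "az": 0, "jaw": 255},
    {"tx": 0.002, "ty": 0, "tz": 0, "ax": 0, "ay": 0.3, "az": 0, "jaw": 255},
    {"tx": 0.0014, "ty": 0, "tz": 0, "ax": 0, "ay": 0.3, "az": 0, "jaw": 255}
  ]
}}

```text
time: 23.05
tool_pos: [0.5684, 0.123, 0.0793]
tool_rot: [-0.0, 0.665, 0.746, 0.001]
contact_force: [1.0, -8.6, -1.9]
gripper_width: 0.147
```

```bash
python3 chk2.py w28.png
```

```text
t 23.10 pos [0.5684 0.123  0.0793] yaw 6.55 F [ 0.6 -7.9 -1.6] gw 0.148 j [ 0.08  0.09  1.84  0.    1.21 -0.03]
d mm [-0.9  0.5 10.8] rot [ 0.07 -0.12  0.02] rows 0.2
eye [[281. 291.]] post top [[288. 286.]] sh [[288. 259.]]
```

View pics/w28.png

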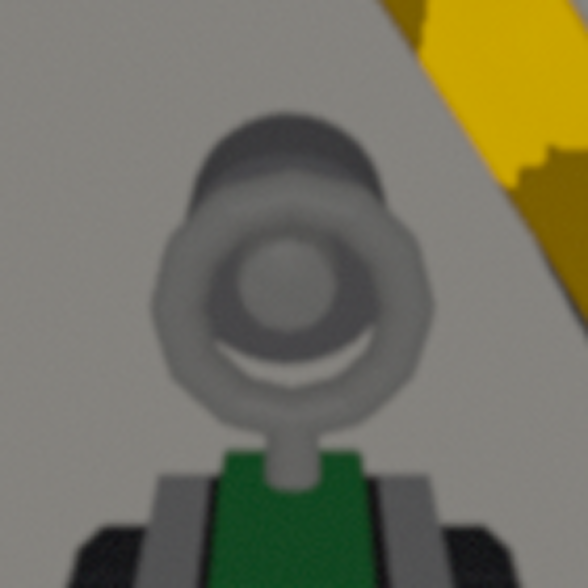

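Call:
{"fn": "move_arm", "kwargs": {
  "rows": [
    {"tx": 0.0014, "ty": -0.0004, "tz": 0.003, "ax": 0, "ay": 0.1, "az": 0, "jaw": 255},
    {"tx": 0.0014, "ty": 0, "tz": 0.003, "ax": 0, "ay": 0.1, "az": 0, "jaw": 255},
    {"tx": 0.0014, "ty": 0, "tz": 0.003, "ax": 0, "ay": 0.1, "az": 0, "jaw": 255}
  ]
}}

```text
time: 23.4
tool_pos: [0.569, 0.1226, 0.0705]
tool_rot: [0.001, 0.666, 0.746, 0.001]
contact_force: [1.1, -9.2, -0.5]
gripper_width: 0.15
```

```bash
python3 chk2.py w29.png
```

```text
t 23.45 pos [0.5686 0.1226 0.0698] yaw 6.53 F [ 1.1 -9.  -1.7] gw 0.149 j [ 0.08  0.1   1.84 -0.    1.19 -0.03]
d mm [-0.5  0.4  1.3] rot [0.12 0.07 0.  ] rows 0.0
eye [[277. 288.]] post top [[282. 310.]] sh [[282. 281.]]
```

View pics/w29.png

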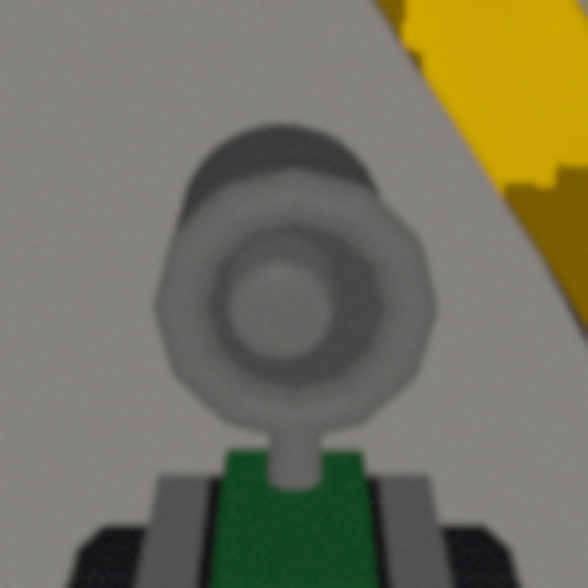

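Call:
{"fn": "move_arm", "kwargs": {
  "rows": [
    {"tx": 0.001, "ty": -0.0006, "tz": 0.002, "ax": 0, "ay": 0.1, "az": 0, "jaw": 255},
    {"tx": 0.001, "ty": 0, "tz": 0.001, "ax": 0, "ay": 0, "az": 0, "jaw": 255},
    {"tx": 0, "ty": 0, "tz": 0, "ax": 0, "ay": 0, "az": 0, "jaw": 255}
  ]
}}

```text
time: 23.75
tool_pos: [0.5694, 0.121, 0.0686]
tool_rot: [0.003, 0.666, 0.746, -0.001]
contact_force: [-0.5, -8.6, -0.9]
gripper_width: 0.155
```

```bash
python3 chk2.py w30.png
python3 - <<'E'
from h import *
f=grab('side');crop(f,'s3.png',240,400,130,260,5)
E
```

```text
t 23.80 pos [0.5694 0.1208 0.0686] yaw 6.52 F [ 0.8 -8.5  0.6] gw 0.152 j [ 0.08  0.11  1.84 -0.01  1.19 -0.03]
d mm [ 1.3 -0.2  0. ] rot [ 0.19  0.35 -0.01] rows 0.0
eye [[282. 292.]] post top [[280. 300.]] sh [[280. 270.]]
```

View pics/w30.png

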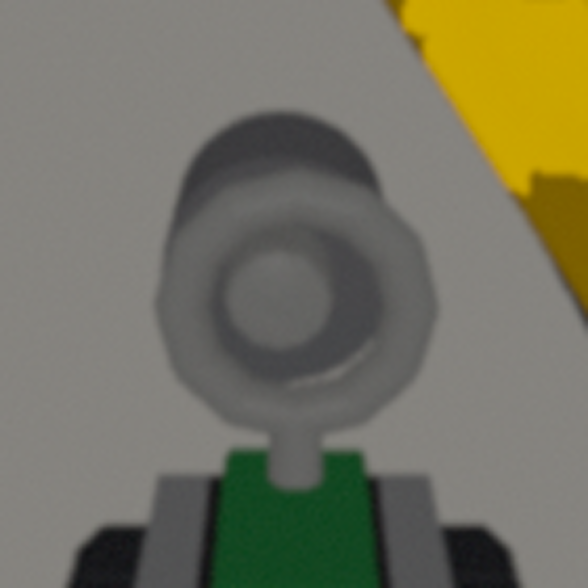

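View pics/s3.png

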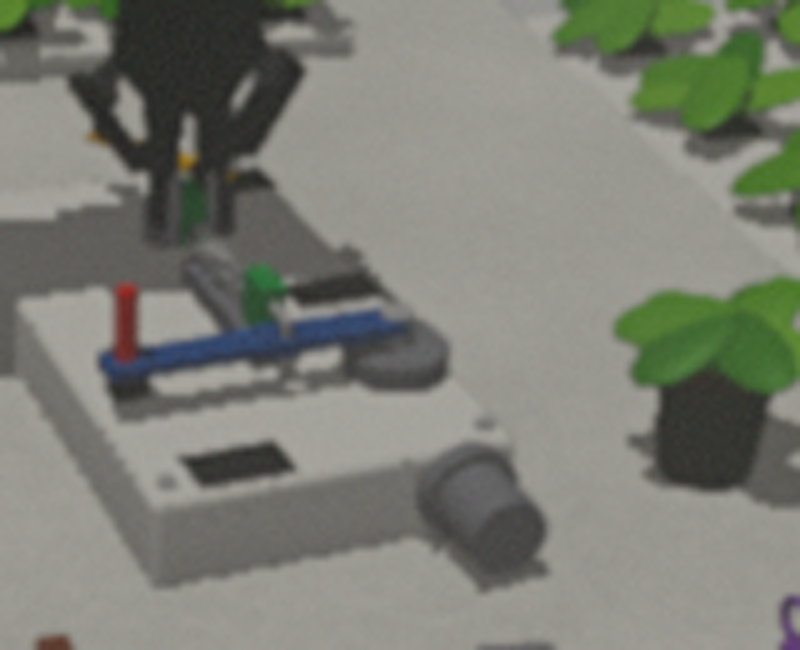

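Call:
{"fn": "move_arm", "kwargs": {
  "rows": [
    {"tx": 0.0005, "ty": -0.0006, "tz": 0.001, "ax": 0, "ay": 0.3, "az": 0, "jaw": 255},
    {"tx": 0, "ty": 0, "tz": 0, "ax": 0, "ay": 0, "az": 0, "jaw": 200},
    {"tx": 0, "ty": 0, "tz": 0, "ax": 0, "ay": 0, "az": 0, "jaw": 150},
    {"tx": 0, "ty": 0, "tz": 0, "ax": 0, "ay": 0, "az": 0, "jaw": 130},
    {"tx": 0, "ty": 0, "tz": 0, "ax": 0, "ay": 0, "az": 0, "jaw": 130}
  ]
}}

```text
time: 24.35
tool_pos: [0.5696, 0.123, 0.0686]
tool_rot: [0.0, 0.666, 0.746, 0.003]
contact_force: [0.1, -0.2, 0.3]
gripper_width: 0.493
```

```bash
python3 chk2.py w31.png
```

```text
t 24.40 pos [0.5696 0.123  0.0686] yaw 6.45 F [ 0.4 -0.5  0.9] gw 0.490 j [ 0.08  0.11  1.84  0.    1.19 -0.03]
d mm [-0.8 -0.6  0.1] rot [ 0.31 -0.23 -0.08] rows 0.0
eye [[281. 290.]] post top [[275. 319.]] sh [[275. 289.]]
```

View pics/w31.png

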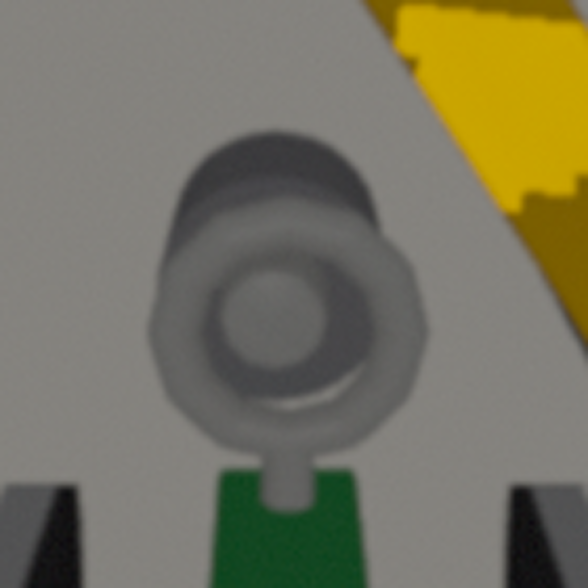

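Call:
{"fn": "move_arm", "kwargs": {
  "rows": [
    {"tx": 0, "ty": 0, "tz": -0.015, "ax": 0, "ay": 0, "az": 0, "jaw": 130},
    {"tx": 0, "ty": 0, "tz": -0.04, "ax": 0, "ay": 0, "az": 0, "jaw": 130},
    {"tx": 0, "ty": 0, "tz": -0.04, "ax": 0, "ay": 0, "az": 0, "jaw": 130},
    {"tx": 0, "ty": 0, "tz": -0.03, "ax": 0, "ay": 0, "az": 7, "jaw": 255},
    {"tx": 0, "ty": 0, "tz": 0, "ax": 0, "ay": 0, "az": 7, "jaw": 255},
    {"tx": 0, "ty": 0, "tz": 0, "ax": 0, "ay": 0, "az": 7, "jaw": 255},
    {"tx": 0, "ty": 0, "tz": 0, "ax": 0, "ay": 0, "az": 7, "jaw": 255},
    {"tx": 0.0, "ty": 0, "tz": 0, "ax": 0, "ay": 0, "az": 0, "jaw": 255},
    {"tx": 0, "ty": 0, "tz": 0, "ax": 0, "ay": 0, "az": 0, "jaw": 255}
  ]
}}

```text
time: 25.3
tool_pos: [0.5699, 0.1241, 0.2092]
tool_rot: [0.001, 0.831, 0.556, 0.008]
contact_force: [-0.5, -0.4, -0.1]
gripper_width: 0.002
```

Run:
```python
from h import *
f=grab('wrist','w32.png')
plan(.58,.245,.15,-22)
kp=np.array([.6002,.1563])
for a in (.8,.9,1.,1.1,1.2):
    d=np.pi+.114-a;X=[*(kp+.085*np.array([np.cos(d),np.sin(d)])),.121];print(a,np.round(X,4),proj(f,[X]).round(0))
```

```text
t 25.35 pos [0.5699 0.124  0.2092] yaw -22.41 F [-0.7 -0.4  0.1] gw -0.002 j [ 0.08 -0.04  1.74  0.01  1.42  0.47]
d mm [115.  -37.3  60.2] rot [ 0.54 -0.68 -0.41] rows 2.7
0.8 [0.5344 0.2101 0.121 ] [[169. 108.]]
0.9 [0.5401 0.2164 0.121 ] [[173.  94.]]
1.0 [0.5464 0.2221 0.121 ] [[178.  81.]]
1.1 [0.5533 0.2272 0.121 ] [[185.  68.]]
1.2 [0.5606 0.2315 0.121 ] [[193.  56.]]
```

View pics/w32.png

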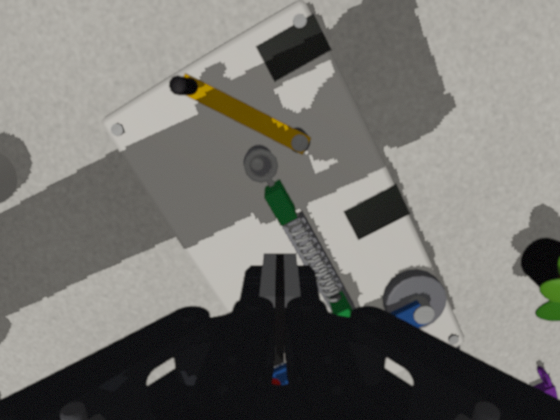

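Run:
```python
from h import *
plan(.573,.258,.15,-22)
```

```text
t 25.35 pos [0.5699 0.124  0.2092] yaw -22.41 F [-0.7 -0.4  0.1] gw -0.002 j [ 0.08 -0.04  1.74  0.01  1.42  0.47]
d mm [124.3 -48.8  60.2] rot [ 0.54 -0.68 -0.41] rows 2.9
```

Call:
{"fn": "move_arm", "kwargs": {
  "rows": [
    {"tx": 0.041, "ty": -0.016, "tz": 0, "ax": 0.5, "ay": -0.7, "az": -0.4, "jaw": 255},
    {"tx": 0.042, "ty": -0.016, "tz": 0, "ax": 0, "ay": 0, "az": 0, "jaw": 255},
    {"tx": 0.042, "ty": -0.017, "tz": 0, "ax": 0, "ay": 0, "az": 0, "jaw": 255},
    {"tx": 0, "ty": 0, "tz": 0, "ax": 0, "ay": 0, "az": 0, "jaw": 255},
    {"tx": 0, "ty": 0, "tz": 0.04, "ax": 0, "ay": 0, "az": 0, "jaw": 255},
    {"tx": 0, "ty": 0, "tz": 0.02, "ax": 0, "ay": 0, "az": 0, "jaw": 255},
    {"tx": 0, "ty": 0, "tz": 0, "ax": 0, "ay": 0, "az": 0, "jaw": 255}
  ]
}}

```text
time: 26.05
tool_pos: [0.5725, 0.2626, 0.1495]
tool_rot: [0.001, 0.826, 0.563, 0.001]
contact_force: [-0.6, -0.1, 1.1]
gripper_width: -0.001
```

Run:
```python
from h import *
plan(.573,.258,.097,-22)
```

```text
t 26.05 pos [0.5725 0.2626 0.1495] yaw -21.41 F [-0.6 -0.1  1.1] gw -0.001 j [ 0.31  0.12  1.68 -0.    1.34  0.69]
d mm [-4.1  2.  52.5] rot [ 0.16 -0.01  0.59] rows 1.1
```

Call:
{"fn": "move_arm", "kwargs": {
  "rows": [
    {"tx": 0, "ty": 0, "tz": 0.03, "ax": 0, "ay": 0, "az": 0, "jaw": 255},
    {"tx": 0, "ty": 0, "tz": 0.022, "ax": 0, "ay": 0, "az": 0, "jaw": 255},
    {"tx": 0, "ty": 0, "tz": 0, "ax": 0, "ay": 0, "az": 0, "jaw": 255},
    {"tx": -0.011, "ty": -0.0033, "tz": 0, "ax": 0, "ay": 0, "az": 0, "jaw": 255},
    {"tx": -0.011, "ty": -0.0033, "tz": 0, "ax": 0, "ay": 0, "az": 0, "jaw": 255},
    {"tx": -0.01, "ty": -0.0033, "tz": 0, "ax": 0, "ay": 0, "az": 0, "jaw": 255},
    {"tx": 0, "ty": 0, "tz": 0, "ax": 0, "ay": 0, "az": 0, "jaw": 255}
  ]
}}

```text
time: 26.75
tool_pos: [0.5542, 0.233, 0.105]
tool_rot: [0.003, 0.826, 0.564, 0.005]
contact_force: [-0.4, 0.0, 0.1]
gripper_width: -0.0
```

Run:
```python
from h import *
plan(.5359,.219,.097,-22)
f=grab('wrist','w33.png')
```

```text
t 26.75 pos [0.5542 0.233  0.105 ] yaw -21.30 F [-0.4  0.   0.1] gw -0.000 j [ 0.28  0.1   1.78 -0.    1.25  0.65]
d mm [-19.7 -12.    7.7] rot [ 0.61 -0.3   0.71] rows 0.5
```

View pics/w33.png

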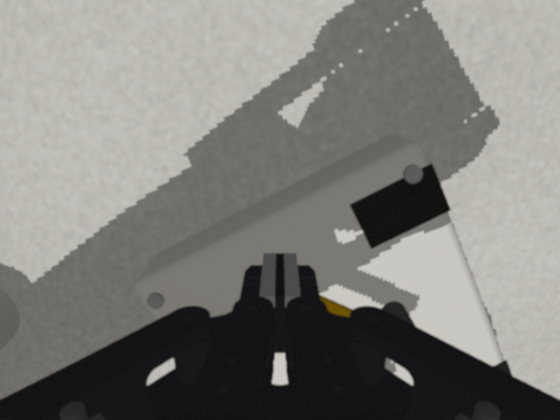

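Call:
{"fn": "move_arm", "kwargs": {
  "rows": [
    {"tx": -0.007, "ty": -0.004, "tz": 0.006, "ax": 0.6, "ay": -0.3, "az": 0.7, "jaw": 255},
    {"tx": -0.008, "ty": -0.004, "tz": 0.002, "ax": 0, "ay": 0, "az": 0, "jaw": 255},
    {"tx": -0.008, "ty": -0.004, "tz": 0, "ax": 0, "ay": 0, "az": 0, "jaw": 255},
    {"tx": -0.01, "ty": -0.001, "tz": 0, "ax": 0, "ay": 0, "az": 0, "jaw": 255},
    {"tx": 0, "ty": 0, "tz": 0, "ax": 0, "ay": 0, "az": 0, "jaw": 255}
  ]
}}

```text
time: 27.3
tool_pos: [0.5292, 0.2061, 0.098]
tool_rot: [0.0, 0.829, 0.559, 0.002]
contact_force: [0.3, 0.0, -0.7]
gripper_width: -0.001
```

Run:
```python
from h import *
plan(.5241,.1919,.097,-22)
f=grab('side');crop(f,'s4.png',220,340,120,220,6)
f=grab('top');crop(f,'t4.png',190,270,170,240,7)
```

```text
t 27.30 pos [0.5292 0.2061 0.098 ] yaw -22.02 F [ 0.3  0.  -0.7] gw -0.001 j [0.24 0.04 1.86 0.   1.24 0.62]
d mm [-15.1   0.6   0.9] rot [ 0.11 -0.14 -0.02] rows 0.3
```

View pics/s4.png

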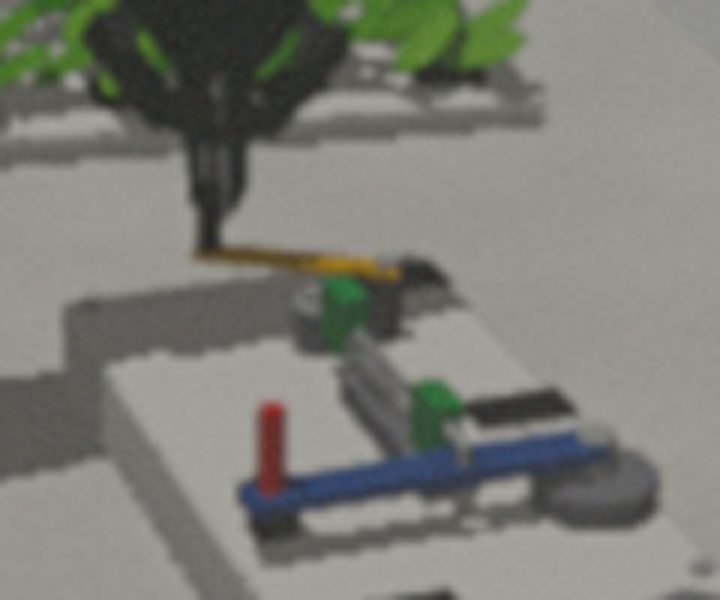

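View pics/t4.png

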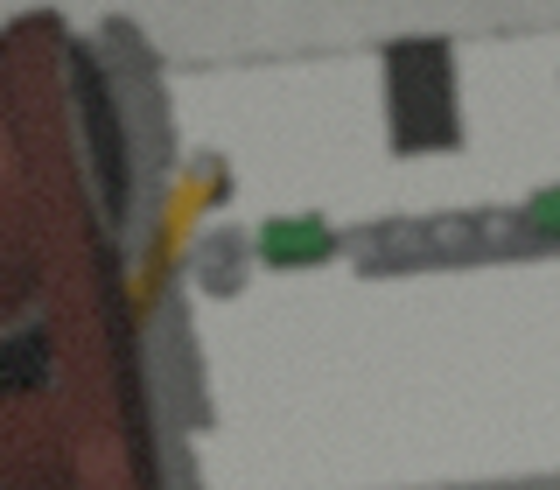

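Call:
{"fn": "move_arm", "kwargs": {
  "rows": [
    {"tx": -0.008, "ty": 0.0003, "tz": 0, "ax": 0, "ay": 0, "az": 0, "jaw": 255},
    {"tx": -0.008, "ty": 0.0003, "tz": 0, "ax": 0, "ay": 0, "az": 0, "jaw": 255},
    {"tx": -0.008, "ty": 0.002, "tz": 0, "ax": 0, "ay": 0, "az": 0, "jaw": 255},
    {"tx": -0.007, "ty": 0.002, "tz": 0, "ax": 0, "ay": 0, "az": 0, "jaw": 255},
    {"tx": -0.007, "ty": 0.003, "tz": 0, "ax": 0, "ay": 0, "az": 0, "jaw": 255},
    {"tx": -0.004, "ty": 0.002, "tz": 0, "ax": 0, "ay": 0, "az": 0, "jaw": 255},
    {"tx": 0, "ty": 0, "tz": 0, "ax": 0, "ay": 0, "az": 0, "jaw": 255}
  ]
}}

```text
time: 28.1
tool_pos: [0.5225, 0.1612, 0.0981]
tool_rot: [-0.001, 0.829, 0.559, 0.002]
contact_force: [-1.2, 3.6, -0.5]
gripper_width: -0.0
```

Run:
```python
from h import *
plan(.5223,.1623,.097,-22)
f=grab('side');crop(f,'s5.png',220,340,120,220,6)
```

```text
t 28.10 pos [0.5225 0.1612 0.0981] yaw -22.04 F [-1.2  3.6 -0.5] gw -0.000 j [ 0.16 -0.01  1.91  0.    1.24  0.54]
d mm [ 0.9 -0.6  1.1] rot [ 0.08 -0.28 -0.04] rows 0.0
```

View pics/s5.png

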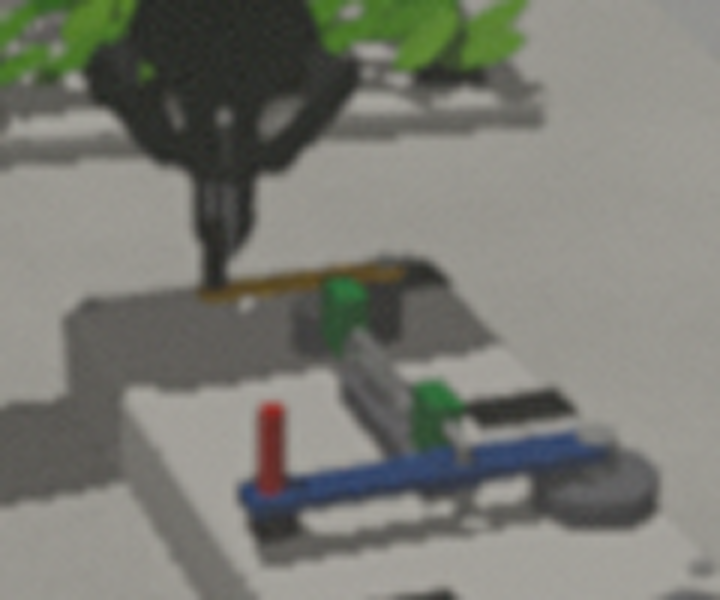

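Call:
{"fn": "move_arm", "kwargs": {
  "rows": [
    {"tx": -0.004, "ty": 0.001, "tz": 0, "ax": 0, "ay": 0, "az": 0, "jaw": 255},
    {"tx": -0.004, "ty": 0.001, "tz": 0, "ax": 0, "ay": 0, "az": 0, "jaw": 255}
  ]
}}

```text
time: 28.35
tool_pos: [0.5226, 0.1608, 0.0985]
tool_rot: [-0.007, 0.83, 0.558, 0.01]
contact_force: [3.1, 19.3, -4.6]
gripper_width: -0.003
```

Call:
{"fn": "move_arm", "kwargs": {
  "rows": [
    {"tx": 0.02, "ty": 0, "tz": 0, "ax": 0, "ay": 0, "az": 0, "jaw": 255},
    {"tx": 0.03, "ty": 0, "tz": -0.01, "ax": 0, "ay": 0, "az": 0, "jaw": 255},
    {"tx": 0.01, "ty": 0, "tz": -0.04, "ax": 0, "ay": 0, "az": 0, "jaw": 255},
    {"tx": -0.01, "ty": 0, "tz": -0.045, "ax": 0, "ay": 0, "az": 0, "jaw": 255},
    {"tx": -0.04, "ty": 0.0, "tz": -0.02, "ax": 0, "ay": 0, "az": -8, "jaw": 255},
    {"tx": -0.045, "ty": 0.01, "tz": 0, "ax": 0, "ay": 0, "az": -8, "jaw": 255},
    {"tx": -0.045, "ty": 0.01, "tz": 0, "ax": 0, "ay": 0, "az": -8, "jaw": 255},
    {"tx": -0.03, "ty": 0, "tz": 0, "ax": 0, "ay": 0, "az": -4, "jaw": 255},
    {"tx": 0, "ty": 0, "tz": 0, "ax": 0, "ay": 0, "az": 0, "jaw": 255},
    {"tx": 0, "ty": 0, "tz": 0, "ax": 0, "ay": 0, "az": 0, "jaw": 255}
  ]
}}

```text
time: 29.35
tool_pos: [0.5321, 0.0461, 0.2169]
tool_rot: [0.0, 0.666, 0.746, 0.007]
contact_force: [0.2, -0.7, 0.0]
gripper_width: -0.002
```

Run:
```python
from h import *
plan(.55,.06,.2,6.5)
f=grab('wrist','w34.png')
print(proj(f,[(.5658,.1521,.074),(.5158,.1466,.121),(.6002,.1563,.09),(.585,-.0246,.078)]).round(0))
f=grab('top','t6.png');crop(f,'t5.png',180,330,160,260,5)
```

```text
t 29.35 pos [0.5321 0.0461 0.2169] yaw 6.50 F [ 0.2 -0.7  0. ] gw -0.002 j [-0.06 -0.16  1.85  0.01  1.45 -0.17]
d mm [11.6 19.2 17.2] rot [ 0.65 -0.55  0.  ] rows 0.6
[[339.  55.]
 [268.  46.]
 [392.  53.]
 [329. 279.]]
```

View pics/w34.png

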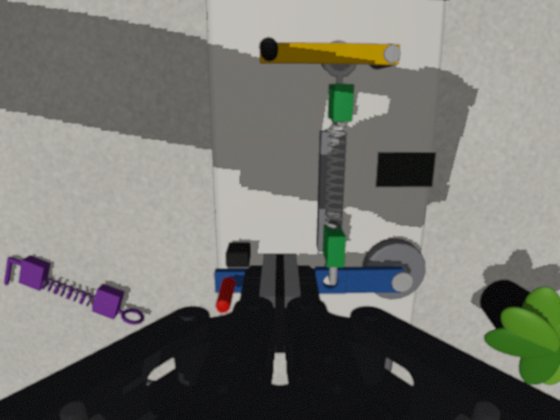

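View pics/t5.png

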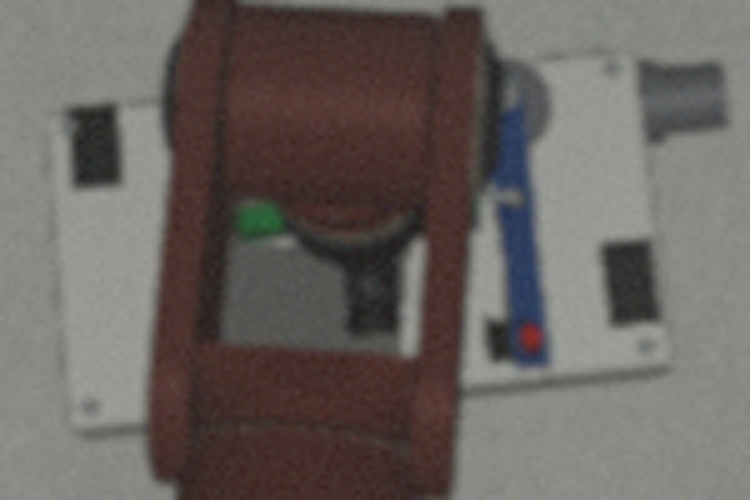

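Run:
```python
from h import *
f=grab('wrist');crop(f,'w35.png',195,420,30,320,2)
t=np.array([.5755,.0636]);th=.114;c,s=np.cos(th),np.sin(th)
U=lambda x,y,z:[c*x-s*y+t[0],s*x+c*y+t[1],z]
print('handle top closed / .06 open',proj(f,[U(-.085,-.089,.12),U(.06-.145*np.cos(.06),-.089-.145*np.sin(.06),.12)]).round(0))
g=f['color'].astype(int)
m=((g[...,1]>1.5*g[...,0])&(g[...,1]>1.5*g[...,2])&(g[...,1]>30)).astype(np.uint8)
m[:,:300]=0;m[:,380:]=0
n,l,st,ce=cv2.connectedComponentsWithStats(m)
for i in range(1,n):
  if st[i,4]>50: print(st[i],ce[i])
print('eye grip top expected', proj(f,[U(0,.089-.003-.03,.096)]).round(0),'hookgrip',proj(f,[U(0,-.089+.003+.03,.096)]).round(0))
print(manip.state()['contact_force'])
```

```text
handle top closed / .06 open [[222. 308.]
 [223. 318.]]
[329  86  25  37 859] [340.94412107 103.59720605]
[323 227  23  42 773] [333.86157827 248.37386805]
eye grip top expected [[342. 103.]] hookgrip [[335. 253.]]
[0.20390388 0.43368805 0.62493368]
```

View pics/w35.png

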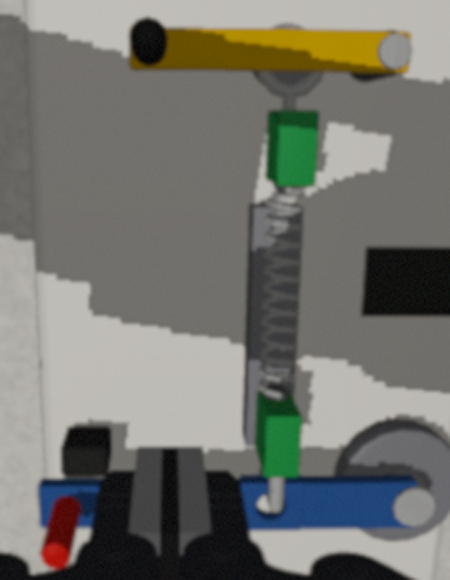

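Run:
```python
from h import *
print(manip.job_done())
```

```text
the job is handed in; nothing more can be done
None
```

The return spring is fitted and the job is handed in at about 29.5 s of the 72 s allowed. `job_done` gives no verdict, so the points below are my own last measurements.

**What I did:**
- Pushed the lever shut against its stop. The last overpush reached about 70 N at the fingers.
- Lowered the hook through the hole until its grip sat on the rail.
- Stretched the spring and dropped the eye over the post, with about 8–9 N of pull.
- Swung the keeper shut to its stop and backed the arm clear.

**Last checks:**
- **Lever:** the handle is within about 3 px of its predicted closed position, where 0.06 rad of opening would shift it about 10 px.
- **Keeper:** its peg is within about 1 px of the predicted shut position.
- **Spring:** the two grips are where a fitted spring's grips should be, roughly 112 mm apart. The eye is around the post, about 3 mm off its axis. This agrees with the spring pulling the eye against the post.
- **Hook:** the leg is down in the lever's hole. Its depth I only know from the 68.9 mm tool height before letting go.
- **Robot:** the force reading is near zero and nothing is being touched.

I did not measure the eye's height again after the keeper covered it. I kept clear of the old spring, pot and bottle throughout, but did not measure them afterwards.

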